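# Lay a stripped binocular out on the light table

### The job

Lay this stripped binocular out for inspection: press the latch lever of the light table and let its clear dust cover spring fully open by itself, untouched, then slide each prism plate across the counter and centre it squarely over a lit window, one plate to a window, keeping it flat on the counter all the way because the prisms are freshly bedded. Put the objective cells in the wooden tray and the focusing wheels in the round steel dish, and leave everything else on the counter where it is.

Things in the scene. Friction and masses are not known exactly. Their poses are not given: they have to be found in the camera images.
- light_table: light table let flush into the counter: black mask 214 mm (x) by 288 mm (y) with three white lit windows in a row along y; above the counter stand only the cover, the latch and a hinge rail 8 mm high, 140 to 170 mm in +x from the origin. Origin: 20 mm in +x of the middle window's centre, at counter height; x away from the robot, y to the left, z up; the cover's front is 83 mm in -x. Fixed
- cover (a joint): angle of the clear dust cover, an open-bottomed box 224 mm (x) by 301 mm (y), top 57 mm above the counter, hinged at its far edge 140 mm in +x from the light table's origin, 22 mm up. 0 = shut, latched; once released a damped spring swings it in about 1 s to 1.62 rad: upright, 0.25 m high, rim 20 mm before the hinge line, mask free from front and sides. Stay beside it, not above it
- latch_pad (a point): top of the black ribbed thumb pad (32 mm by 30 mm) of the latch lever, left (+y) of the light table, 75 mm out from the cover's side wall, 32 mm above the counter. Pushed straight down it gives about 17 mm in all, takes 1 to 5 N, and lets go of the cover after about 8 mm; it springs back. No part of the latch is over 50 mm high
- window0 (a point): centre of the right-hand lit window (as seen from the robot) in the black mask of the light table; window 50 mm (x) by 36 mm (y), flush with the counter; axes as the light table's. A plate's 68 mm side lies along the window's 50 mm side. The windows are 100 mm apart; there is no place marked for a particular plate, and with two plates one window stays free
- window1 (a point): centre of the middle lit window (as seen from the robot) in the black mask of the light table; window 50 mm (x) by 36 mm (y), flush with the counter; axes as the light table's. A plate's 68 mm side lies along the window's 50 mm side. The windows are 100 mm apart; there is no place marked for a particular plate, and with two plates one window stays free
- window2 (a point): centre of the left-hand lit window (as seen from the robot) in the black mask of the light table; window 50 mm (x) by 36 mm (y), flush with the counter; axes as the light table's. A plate's 68 mm side lies along the window's 50 mm side. The windows are 100 mm apart; there is no place marked for a particular plate, and with two plates one window stays free
- plate0: prism plate: flat rectangular aluminium plate, 68 mm (its x) by 54 mm (its y), 8 mm thick, with one clear glass right-angle prism bedded on its middle (40 mm along x, 34 mm wide at its foot, ridge along x 25 mm above the counter); it lies flat on the counter, about 0.12 kg. Origin: centre of its underside; z up. Can be absent
- plate1: prism plate: flat rectangular aluminium plate, 68 mm (its x) by 54 mm (its y), 8 mm thick, with one clear glass right-angle prism bedded on its middle (40 mm along x, 34 mm wide at its foot, ridge along x 25 mm above the counter); it lies flat on the counter, about 0.12 kg. Origin: centre of its underside; z up. Can be absent
- plate2: prism plate: flat rectangular aluminium plate, 68 mm (its x) by 54 mm (its y), 8 mm thick, with one clear glass right-angle prism bedded on its middle (40 mm along x, 34 mm wide at its foot, ridge along x 25 mm above the counter); it lies flat on the counter, about 0.12 kg. Origin: centre of its underside; z up. Can be absent
- wheel0: focusing wheel: grey knurled steel disc, 34 mm diameter, 12 mm thick, with a 16 mm hub on top reaching 20 mm, about 0.07 kg, lying flat. Origin: centre of its underside; z along its axis. Can be absent
- wheel1: focusing wheel: grey knurled steel disc, 34 mm diameter, 12 mm thick, with a 16 mm hub on top reaching 20 mm, about 0.07 kg, lying flat. Origin: centre of its underside; z along its axis. Can be absent
- cell0: objective cell: blackened brass ring with a glass lens in it, 44 mm diameter, 16 mm tall, about 0.09 kg, lying flat, lens up; it has no hub. Origin: centre of its underside; z along its axis. Can be absent
- cell1: objective cell: blackened brass ring with a glass lens in it, 44 mm diameter, 16 mm tall, about 0.09 kg, lying flat, lens up; it has no hub. Origin: centre of its underside; z along its axis. Can be absent
- tray: open wooden tray for the objective cells, 110 mm (x) by 140 mm (y) outside, 28 mm high, walls and floor 6 mm thick. Origin: centre of its underside. Fixed
- dish: open round steel dish for the focusing wheels, 124 mm across the rim, 28 mm high, flat floor 70 mm across and 4 mm thick, sloping sides. Origin: centre of its underside. Fixed
- amber_prism: bystander: squat amber glass prism, 42 by 44 mm, 22 mm high. Origin: centre of its underside
- pin_block: bystander: walnut block with three steel hinge pins, 70 by 45 mm, 38 mm high with the pins. Origin: centre of its underside
- screwdriver: bystander: screwdriver, 150 mm long, lying along its x left of the latch. Origin: about its middle
- cement: bystander: small bottle of lens cement, 38 mm diameter, 65 mm high. Origin: centre of its underside
Not all that is in view belongs to the job. What is shaped like the plate1 but pink, purple or red is not meant.

How it is judged:
By the outcome, as a careful person would: the job done as asked, in the order asked, and still so for the second after the job is handed in, with the robot touching nothing.
Of plate0, plate1, plate2 only 2 to 3 are there at a start; the rules pass over those that are not, and their reading is None.
Of wheel0, wheel1, cell0, cell1 only 3 to 4 are there at a start; the rules pass over those that are not, and their reading is None.
At some moment in a run one of plate0, plate1, plate2, wheel0, wheel1, cell0, cell1 may be knocked a few centimetres aside while the robot is not near it.
It also fails if it takes over 210 s, if anything falls off the work surface, if the arm or the gripper's body presses on something with over 40 N, if the wrist force passes 120 N, or if a joint passes its speed limit or range.

### The arm

A 7-joint arm with a two-finger parallel gripper is mounted at the origin on the work surface. World frame = base frame: x ahead of the robot, y to its left, z up, the work surface at z = 0. Lengths are in m, angles in degrees, forces in N, time in s.
With the tool pointing down it reaches from about 0.425 to 0.875 m from the base axis. Payload 4.7 kg.
Tool frame: the origin (TCP) lies between the finger pads; the fingertips stand 8 mm ahead of it and the grasp point (between the pads) lies 11 mm behind it; z points along the fingers, y is the line along which they close (so a half turn about z gives the same grasp; the last joint's range is limited). The gripper opens to 87 mm and grips with 3 to 60 N. Pads are 19 mm wide; open, the fingers measure 117 mm over their backs; the gripper's body (75 mm by 190 mm) begins 51 mm behind the grasp point.
Start: joints at [-72.703, 18.392, -4.016, 83.108, 1.295, 78.541, -3.26], TCP at [0.185, 0.623, 0.231] pointing down, gripper open.
Joint ranges: [-163.93, 163.93], [-17.29, 119.83], [-79.2, 71.16], [3.27, 140.29], [-89.18, 269.18], [5.43, 117.66], [-154.24, 154.24]. Speed limits (degrees/s): [147.25, 147.25, 180, 180, 180, 180, 180].

### API

Orientations are given as [roll, pitch, yaw] about the fixed x, y, z axes, in that order (R = Rz(yaw) Ry(pitch) Rx(roll)).
In Python, from cell import env, viewer gives the robot as it stands. The module is installed in compiled form; this text tells all that it offers.
- The arm moves only by the tool arm_command, never from a script. Its argument "series" is a list of rows, each a list of 2 entries, a list of its own where there are three numbers: the shift along the tool's x, y, z in mm, then the turn about the tool's z in rad. A call has exactly 5 rows; each row is the pose to reach, as a shift and turn from the pose commanded when the call began, along the tool's axes at that moment; what a row does not reach only later rows make up. A row lasts 1/10 s, in which the tool goes at most 50 mm and 8.59 degrees, less where a joint would pass 70% of its speed; a pose out of reach is approached as far as the arm can. A call with a gripper value outside its range is refused whole. "grip" is the gripper command: -1 is fully open, 1 is shut, values between are in proportion, set as the call begins (left out, the last holds). The fingers move at their own pace and stop on an object; "grip_force" is the grip in N (left out, the last holds). Time passes only in rows, so rows that repeat a pose let the fingers close, or fill a call up. It gives the time, the measured TCP pose, the force, the opening and the grip force at its end, in the units of the state.
- env.get_obs(): the state, without advancing time (a new reading comes with each control period).
- viewer.read_camera(name): name is "scene" or "top" or "wrist"; returns (picture, depth): 400x640x3 uint8, blue, green, red; 400x640 float32, m along the optical axis (not along the pixel's ray), 0 where there is no reading.
- viewer.calibration(name): a dict with "K" (3x3 intrinsics, pixels), "T" (4x4, takes a point from camera to world coordinates); the wrist camera has in their place "hand_eye" (4x4, takes a point from camera to tool coordinates, whose origin is the TCP and whose axes are the flange's). Camera axes: x right, y up, looking along -z (the intrinsics and any distortion apply to the point x, -y, -z); pixel columns grow to the right and rows downward; lengths in m; the calibration is good to about 2 mm. The wrist camera is an equidistant fisheye: a pixel r from the principal point sees the ray r / f radians off the axis. A picture is of the moment at which its call begins: read the wrist's pose just before it. calibration takes no time and is no camera call.
- env.sign_off(): hands the job in; it is judged then, once.
The state is a dict: "time_s": time; "qpos": joint angles; "joint_velocities": joint speeds; "effort": joint torques, N m; "tool_pos": TCP position; "tool_rot": TCP orientation; "force": force on the tool from outside, world axes, zero at the start; "wrist_torque": the same for the moment, N m; "grip_width": finger opening in m; "grasp_force": force on a finger pad.
Only numpy, scipy, OpenCV 4.12 (cv2) and the standard library are available. Lean on these libraries where they do the work, as an engineer would, in place of code of your own. Each camera call takes 0.05 s, during which the arm holds its last target. There are 200 camera calls.

## Working session

There is one attempt and no reset: what is moved stays moved. The work goes in short steps, Python scripts to look and compute and a tool call to move; the robot and the scene stay as the last step left them, time stands still between calls to the robot, and variables do not carry over. Pictures are saved under pics/ and viewed, at most 18 in all, crops included, and the job is handed in when it is done.

Besides the shell and the picture viewer there is one more tool, called after "Request:" as name(argument=value, ...), one argument or row to a line, values as JSON. arm_command: Moves the arm, as the interface text tells. Its arguments: {"type":"object","properties":{"series":{"type":"array"},"grip":{"type":"number"},"grip_force":{"type":"number"}},"required":["series"]}

```bash
mkdir -p pics; ls; cat > h.py <<'E'
import numpy as np, cv2, json
from scipy.spatial.transform import Rotation as R
from cell import env, viewer
def shot(n):
    o=env.get_obs(); p,d=viewer.read_camera(n); c=viewer.calibration(n)
    return o,p,d,c
def Tw(o,c):
    if "T" in c: return np.array(c["T"])
    T=np.eye(4); T[:3,:3]=R.from_euler('xyz',o["tool_rot"],degrees=True).as_matrix(); T[:3,3]=o["tool_pos"]
    return T@np.array(c["hand_eye"])
E
python3 - <<'E'
from h import *
for n in ("scene","top","wrist"):
    o,p,d,c=shot(n); cv2.imwrite(f"pics/{n}0.png",p); np.savez(f"{n}0.npz",p=p,d=d)
    print(n,{k:np.round(np.array(v),4).tolist() if not isinstance(v,str) else v for k,v in c.items()})
print(o)
E
```

```text
pics
scene {'K': [[377.2043, 0.0, 321.693], [0.0, 377.2043, 197.7698], [0.0, 0.0, 1.0]], 'T': [[-0.7128, -0.41, 0.5691, 1.2643], [0.7011, -0.4403, 0.5609, 0.6803], [0.0206, 0.7988, 0.6013, 0.8022], [0.0, 0.0, 0.0, 1.0]]}
top {'K': [[506.5877, 0.0, 316.3432], [0.0, 506.5877, 202.3807], [0.0, 0.0, 1.0]], 'T': [[-0.003, 0.9903, -0.1392, 0.3319], [-1.0, -0.0019, 0.0077, -0.0187], [0.0074, 0.1392, 0.9902, 1.4709], [0.0, 0.0, 0.0, 1.0]]}
wrist {'K': [[309.7069, 0.0, 312.477], [0.0, 309.7069, 201.7072], [0.0, 0.0, 1.0]], 'hand_eye': [[-0.0005, 0.9524, 0.3048, 0.0851], [1.0, 0.0003, 0.0009, -0.0002], [0.0008, 0.3048, -0.9524, -0.154], [0.0, 0.0, 0.0, 1.0]]}
{'time_s': 0.1, 'qpos': array([-72.70336939,  18.43592832,  -4.0149117 ,  83.16819596,
         1.29507549,  78.54042291,  -3.26051436]), 'joint_velocities': array([ 0.05866521, -0.04556083, -0.05259538, -0.13600251, -0.02558647,
       -0.11206651, -0.03618614]), 'effort': array([-4.15103332e-04, -4.92572057e+01, -4.05846946e-01, -3.13400960e+01,
       -6.43736799e-02,  3.94300232e-02,  6.30687396e-05]), 'tool_pos': array([0.18440464, 0.62279146, 0.22955565]), 'tool_rot': array([-1.79900686e+02,  5.70662016e-03,  1.63511888e+02]), 'force': array([-0.04683419,  0.60696153,  0.39656431]), 'wrist_torque': array([-0.0134146 ,  0.00838943, -0.0528715 ]), 'grasp_force': 0.0, 'grip_width': 0.08700783336000753}
```

View pics/top0.png

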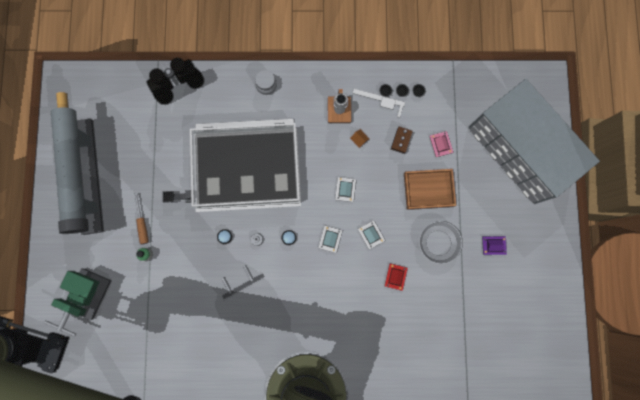

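View pics/scene0.png

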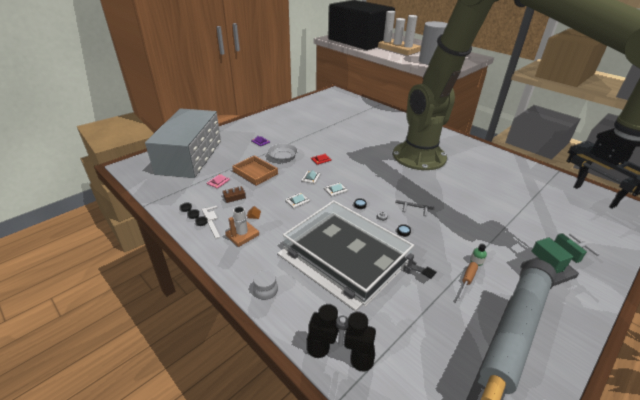

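```bash
cat >> h.py <<'E'
def ray(u,v,c,o=None,fish=False):
    K=np.array(c["K"]); x=(u-K[0,2])/K[0,0]; y=(v-K[1,2])/K[1,1]
    if fish:
        r=np.hypot(x,y)+1e-12; x,y,z=np.sin(r)*x/r,np.sin(r)*y/r,np.cos(r)
    else: z=1.
    T=Tw(o,c); return T[:3,3], T[:3,:3]@np.array([x,-y,-z])
def onplane(u,v,c,z,o=None,fish=False):
    a,b=ray(u,v,c,o,fish); return a+b*(z-a[2])/b[2]
def proj(P,c):
    T=np.array(c["T"]); q=T[:3,:3].T@(np.array(P)-T[:3,3]); K=np.array(c["K"])
    return K[0,2]+K[0,0]*q[0]/-q[2], K[1,2]-K[1,1]*q[1]/-q[2]
E
python3 - <<'E'
from h import *
c=viewer.calibration("top"); z=np.load("top0.npz"); p,d=z["p"],z["d"]
for n,(u,v) in dict(pad=(168,197),w0=(281,182),w1=(247,184),w2=(213,185),pA=(345,188),pB=(330,239),pC=(370,235),cA=(224,237),cB=(289,238),wh=(257,240),tray=(430,189),dish=(440,242),table=(300,300),cement=(143,254),screw=(142,230),amber=(360,138),pin=(401,139),coverfl=(195,208),coverfr=(299,204)).items():
    t,r=ray(u,v,c); D=np.median(d[v-1:v+2,u-1:u+2]); print(n,np.round(t+r*D,3),"z0:",np.round(onplane(u,v,c,0.0),3))
# light objects: plates
hsv=cv2.cvtColor(p,cv2.COLOR_BGR2HSV)
big=cv2.resize(p[100:300,130:470],None,fx=2.35,fy=2.35,interpolation=cv2.INTER_CUBIC); cv2.imwrite("pics/topcrop.png",big)
E
```

```text
pad [0.551 0.396 0.031] z0: [0.555 0.404 0.   ]
w0 [0.589 0.07  0.06 ] z0: [0.6   0.074 0.   ]
w1 [0.584 0.166 0.057] z0: [0.594 0.174 0.   ]
w2 [0.581 0.262 0.059] z0: [0.591 0.274 0.   ]
pA [ 0.578 -0.113  0.021] z0: [ 0.581 -0.115  0.   ]
pB [ 0.43  -0.069  0.023] z0: [ 0.431 -0.069  0.   ]
pC [ 0.441 -0.184  0.019] z0: [ 0.443 -0.186  0.   ]
cA [0.437 0.236 0.013] z0: [0.438 0.238 0.   ]
cB [0.433 0.049 0.014] z0: [0.434 0.05  0.   ]
wh [0.428 0.14  0.017] z0: [0.429 0.142 0.   ]
tray [ 0.577 -0.364  0.005] z0: [ 0.578 -0.365  0.   ]
dish [ 0.422 -0.388  0.003] z0: [ 0.422 -0.389  0.   ]
table [ 0.257  0.017 -0.001] z0: [0.257 0.017 0.   ]
cement [0.387 0.451 0.059] z0: [0.389 0.47  0.   ]
screw [0.456 0.467 0.026] z0: [0.459 0.476 0.   ]
amber [ 0.728 -0.16   0.015] z0: [ 0.733 -0.161  0.   ]
pin [ 0.723 -0.279  0.026] z0: [ 0.729 -0.284  0.   ]
coverfl [0.522 0.323 0.006] z0: [0.523 0.325 0.   ]
coverfr [ 0.534  0.021 -0.   ] z0: [0.534 0.021 0.   ]
```

View pics/topcrop.png

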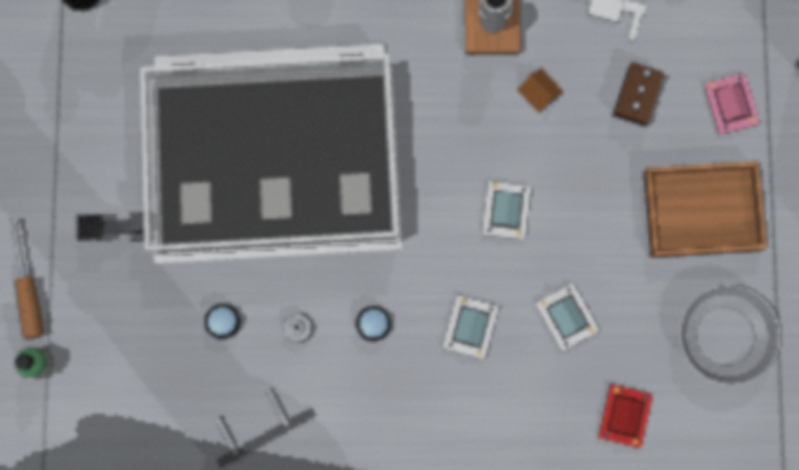

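```bash
cat >> h.py <<'E'
def plan(start,goal,maxd=220,maxt=0.68):
    """start/goal: x,y,z (m), yaw deg; prints per call (dx,dy,dz mm, turn rad), tool pointing down"""
    s=np.array(start,float); g=np.array(goal,float); d=g-s; d[3]=(d[3]+180)%360-180
    n=int(max(1,np.ceil(np.linalg.norm(d[:3])*1000/maxd),np.ceil(abs(np.radians(d[3]))/maxt)))
    for i in range(n):
        y=np.radians(s[3]+d[3]*i/n); Rm=np.array([[np.cos(y),np.sin(y),0],[np.sin(y),-np.cos(y),0],[0,0,-1]])
        print(np.round(Rm.T@d[:3]*1000/n,1).tolist(), round(-np.radians(d[3])/n,3))
def pose(o=None):
    o=o or env.get_obs(); return [*o["tool_pos"],o["tool_rot"][2]]
E
python3 - <<'E'
from h import *
plan([.185,.623,.231,163.5],[.551,.396,.12,90])
E
```

```text
[-138.5, -37.9, 37.0] 0.428
[-141.7, 22.9, 37.0] 0.428
[-119.4, 79.6, 37.0] 0.428
```

Request:
arm_command(
  series=[
    [[-138,-38,37],0.428],
    [[-138,-38,37],0.428],
    [[-138,-38,37],0.428],
    [[-138,-38,37],0.428],
    [[-138,-38,37],0.428],
  ],
  grip=1,
  grip_force=10,
)

```text
time_s: 0.65
tool_pos: [0.3074, 0.5464, 0.1929]
tool_rot: [-179.9, 0.0, 138.8]
force: [-1.4, -0.2, -0.3]
grip_width: 0.0548
grasp_force: 0.0
```

Request:
arm_command(
  series=[
    [[-142,23,37],0.428],
    [[-142,23,37],0.428],
    [[-142,23,37],0.428],
    [[-142,23,37],0.428],
    [[-142,23,37],0.428],
  ],
)

```text
time_s: 1.15
tool_pos: [0.428, 0.4722, 0.1562]
tool_rot: [-180.0, -0.0, 114.5]
force: [-1.8, 1.1, 0.4]
grip_width: 0.0152
grasp_force: 0.0
```

Request:
arm_command(
  series=[
    [[-119,80,37],0.428],
    [[-119,80,37],0.428],
    [[-119,80,37],0.428],
    [[-119,80,37],0.428],
    [[-119,80,37],0.428],
  ],
)

```text
time_s: 1.65
tool_pos: [0.5494, 0.3983, 0.1192]
tool_rot: [-179.9, -0.0, 90.1]
force: [-0.4, 0.9, -0.5]
grip_width: 0.0005
grasp_force: 0.0
```

Request:
arm_command(
  series=[
    [[-2,2,40],0],
    [[-2,2,75],0],
    [[-2,2,80],0],
    [[-2,2,85],0],
    [[-2,2,88],0],
  ],
)

```text
time_s: 2.15
tool_pos: [0.5515, 0.3979, 0.0336]
tool_rot: [180.0, -0.2, 90.1]
force: [-2.5, 1.5, 4.2]
grip_width: 0.0002
grasp_force: 2.0
```

Request:
arm_command(
  series=[
    [[0,0,2],0],
    [[0,0,4],0],
    [[0,0,5],0],
    [[0,0,5],0],
    [[0,0,5],0],
  ],
)

```text
time_s: 2.65
tool_pos: [0.5525, 0.3981, 0.0288]
tool_rot: [179.9, -0.3, 90.0]
force: [-4.0, 4.8, 5.7]
grip_width: 0.0002
grasp_force: 3.3
```

Request:
arm_command(
  series=[
    [[20,0,-15],0],
    [[30,0,-50],0],
    [[40,0,-90],0],
    [[40,0,-130],0],
    [[40,0,-140],0],
  ],
  grip=-1,
)

```text
time_s: 3.15
tool_pos: [0.5559, 0.4355, 0.1731]
tool_rot: [179.5, -0.3, 89.9]
force: [1.3, -1.3, 0.6]
grip_width: 0.0327
grasp_force: 0.0
```

```bash
python3 - <<'E'
from h import *
o,p,d,c=shot("top"); cv2.imwrite("pics/top1.png",cv2.resize(p[60:320,100:500],None,fx=2,fy=2,interpolation=cv2.INTER_CUBIC)); print(pose())
E
```

```text
[np.float64(0.5557505347605903), np.float64(0.43509476082025283), np.float64(0.1725318209358457), np.float64(89.88640455692193)]
```

View pics/top1.png

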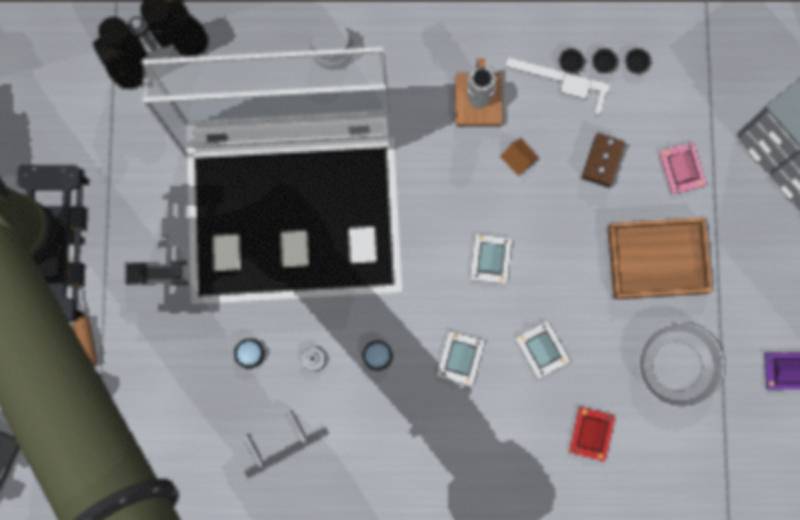

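```bash
cat >> h.py <<'E'
def rects(mask,c,z,o=None,fish=False,amin=30,amax=1e9):
    """contours -> world (x,y) of minAreaRect centre, sides mm, yaw of long side deg"""
    out=[]
    for k in cv2.findContours(mask.astype(np.uint8),cv2.RETR_EXTERNAL,cv2.CHAIN_APPROX_NONE)[0]:
        A=cv2.contourArea(k)
        if A<amin or A>amax: continue
        w=np.array([onplane(u,v,c,z,o,fish)[:2] for u,v in k[:,0,:]])*1000
        (cx,cy),(a,b),t=cv2.minAreaRect(w.astype(np.float32))
        if b>a: a,b,t=b,a,t+90
        t=(t+90)%180-90
        u,v=k[:,0,:].mean(0)
        out.append((round(float(cx),1),round(float(cy),1),round(float(a),1),round(float(b),1),round(float(t),1),int(u),int(v)))
    return out
E
python3 - <<'E'
from h import *
o,p,d,c=shot("top")
hsv=cv2.cvtColor(p,cv2.COLOR_BGR2HSV)
H,S,V=[hsv[...,i].astype(int) for i in range(3)]
print("plate px",[p[235:245,x].tolist()[4] for x in range(316,345,2)])
print("table px",p[270,340])
m=np.zeros(V.shape,bool); m[150:220,195:300]=True
m&=V>110; m[:, :200]=0; m[:150]=0
print("windows");[print(r) for r in rects(m,c,0,amin=60)]
Bm=p[...,0].astype(int); Rm=p[...,2].astype(int)
# teal prism centre (R clearly lower than G) 
G=p[...,1].astype(int)
t=((G-Rm)>20)&(V>80); t[:150]=0;t[300:]=0;t[:,:310]=0;t[:,460:]=0
print("prisms");[print(r) for r in rects(t,c,.015,amin=40)]
w=(V>200); w[:150]=0;w[300:]=0;w[:,:310]=0;w[:,460:]=0
w=w|t
print("plates");[print(r) for r in rects(w,c,.008,amin=60)]
E
```

```text
plate px [[125, 121, 118], [161, 156, 152], [177, 175, 172], [206, 204, 203], [140, 138, 122], [165, 161, 133], [166, 161, 133], [159, 155, 127], [154, 150, 123], [152, 148, 122], [140, 138, 131], [209, 207, 205], [158, 153, 151], [180, 174, 170], [181, 174, 172]]
table px [119 115 113]
windows
(588.1, 273.7, 48.4, 35.2, 1.5, 212, 185)
(593.8, 173.8, 48.3, 35.3, 1.0, 246, 183)
(599.6, 75.3, 53.8, 38.4, 0.5, 280, 182)
(592.7, 165.4, 289.2, 206.4, -89.9, 263, 200)
prisms
(432.0, -68.7, 38.8, 30.0, -16.2, 329, 238)
(443.0, -186.9, 38.4, 29.2, 28.9, 370, 234)
(577.3, -113.7, 38.4, 29.2, -0.7, 345, 188)
plates
(432.5, -68.9, 38.9, 30.2, -16.2, 329, 238)
(443.5, -187.7, 38.5, 29.3, 28.9, 370, 234)
(578.5, -114.2, 38.6, 29.3, -0.7, 345, 188)
```

```bash
python3 - <<'E'
from h import *
plan([.556,.436,.174,89.9],[.577,-.114,.15,179.3])
E
```

```text
[-183.3, 7.3, 8.0] -0.52
[-162.7, -84.8, 8.0] -0.52
[-99.1, -154.4, 8.0] -0.52
```

Request:
arm_command(
  series=[
    [[-183,7,8],-0.52],
    [[-183,7,8],-0.52],
    [[-183,7,8],-0.52],
    [[-183,7,8],-0.52],
    [[-183,7,8],-0.52],
  ],
)

```text
time_s: 3.75
tool_pos: [0.56, 0.2424, 0.1565]
tool_rot: [-179.7, 0.2, 119.2]
force: [0.5, -0.3, 0.3]
grip_width: 0.0806
grasp_force: 0.0
```

Request:
arm_command(
  series=[
    [[-163,-85,8],-0.52],
    [[-163,-85,8],-0.52],
    [[-163,-85,8],-0.52],
    [[-163,-85,8],-0.52],
    [[-163,-85,8],-0.52],
  ],
)

```text
time_s: 4.25
tool_pos: [0.5656, 0.0595, 0.1488]
tool_rot: [-179.7, 0.0, 149.0]
force: [-0.4, 0.5, -0.2]
grip_width: 0.087
grasp_force: 0.0
```

Request:
arm_command(
  series=[
    [[-99,-154,8],-0.52],
    [[-99,-154,8],-0.52],
    [[-99,-154,8],-0.52],
    [[-99,-154,8],-0.52],
    [[-99,-154,8],-0.52],
  ],
)

```text
time_s: 4.75
tool_pos: [0.5716, -0.1239, 0.141]
tool_rot: [-179.7, -0.1, 178.8]
force: [-0.3, 0.2, -0.5]
grip_width: 0.0868
grasp_force: 0.0
```

```bash
python3 - <<'E'
from h import *
print(pose())
o,p,d,c=shot("wrist"); cv2.imwrite("pics/wr1.png",p); np.savez("wr1.npz",p=p,d=d)
o2,p2,d2,c2=shot("top"); cv2.imwrite("top2.png",p2)
E
```

```text
[np.float64(0.5715550429925651), np.float64(-0.12392015454809262), np.float64(0.14099473739138277), np.float64(178.77628930071032)]
```

View pics/wr1.png

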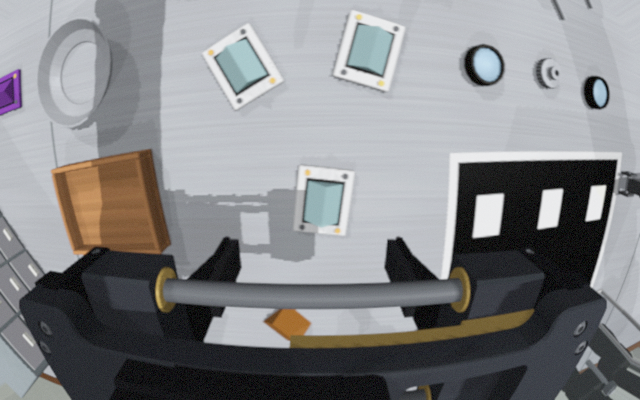

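```bash
cat >> h.py <<'E'
def plates(n="wrist",save=None):
    o,p,d,c=shot(n); f=n=="wrist"
    if save: cv2.imwrite(save,p)
    q=p.astype(int); t=(q[...,1]-q[...,2]>12)&(q[...,1]>70); 
    t=cv2.morphologyEx(t.astype(np.uint8),cv2.MORPH_OPEN,np.ones((3,3)))
    res=[]
    for k in cv2.findContours(t,cv2.RETR_EXTERNAL,cv2.CHAIN_APPROX_NONE)[0]:
        if cv2.contourArea(k)<60: continue
        w=np.array([onplane(u,v,c,.014,o,f)[:2] for u,v in k[:,0]])*1000
        (cx,cy),(a,b),th=cv2.minAreaRect(w.astype(np.float32))
        if b>a: a,b,th=b,a,th+90
        if not(30<a<55 and 20<b<45): continue
        res.append([round(float(x),1) for x in (cx,cy,a,b,(th+90)%180-90)])
    return o,p,c,res
def white(o,p,c,cx,cy,f=True,V=225):
    """plate outline near (cx,cy) mm: white rim mask on z=.008"""
    m=(p.min(2)>V).astype(np.uint8); out=[]
    m=cv2.morphologyEx(m,cv2.MORPH_CLOSE,np.ones((3,3)))
    for k in cv2.findContours(m,cv2.RETR_EXTERNAL,cv2.CHAIN_APPROX_NONE)[0]:
        if cv2.contourArea(k)<100: continue
        w=np.array([onplane(u,v,c,.008,o,f)[:2] for u,v in k[:,0]])*1000
        (x,y),(a,b),th=cv2.minAreaRect(w.astype(np.float32))
        if b>a: a,b,th=b,a,th+90
        if np.hypot(x-cx,y-cy)<20 : out.append([round(float(v),1) for v in (x,y,a,b,(th+90)%180-90)])
    return out
E
python3 - <<'E'
from h import *
o,p,c,r=plates()
for k in r:
    print(k,[white(o,p,c,k[0],k[1],V=v) for v in (215,225,235)])
# windows
for k in cv2.findContours((p.min(2)>215).astype(np.uint8),cv2.RETR_EXTERNAL,cv2.CHAIN_APPROX_NONE)[0]:
    if cv2.contourArea(k)>200:
        m=np.zeros(p.shape[:2],np.uint8); cv2.drawContours(m,[k],-1,1,-1); print(rects(m,c,0,o,True))
# height by two views: prism centre top vs wrist rays
ct=viewer.calibration("top")
_,pt,_,rt=None,None,None,None
o2,p2,c2,r2=plates("top"); print("top",r2)
E
```

```text
[579.3, -115.8, 45.8, 34.0, -7.4] [[[577.6, -115.2, 65.6, 51.8, -7.2]], [[577.7, -115.3, 64.7, 50.8, -7.1]], []]
[439.9, 234.6, 32.7, 32.5, -36.8] [[], [], []]
[437.1, 49.9, 34.7, 32.1, -1.0] [[], [], []]
[443.5, -188.5, 44.5, 33.8, 28.5] [[[444.4, -188.7, 65.9, 52.0, 28.4]], [], []]
[431.9, -70.2, 44.0, 33.6, -15.7] [[[432.4, -69.8, 65.9, 52.1, -15.8]], [[433.7, -65.6, 65.0, 42.6, -15.8]], []]
[(600.7, 73.9, 48.7, 34.7, 3.1, 480, 214)]
[(594.9, 173.9, 49.0, 34.8, 3.3, 544, 207)]
[(589.6, 273.9, 48.4, 34.4, 2.6, 590, 202)]
[(580.1, -115.2, 67.4, 53.2, -7.2, 323, 192)]
[(595.6, 171.8, 304.8, 147.8, -86.8, 494, 180)]
[(443.2, -190.7, 67.7, 53.5, 28.4, 231, 64)]
[(430.9, -68.5, 67.8, 53.5, -15.8, 360, 48)]
top [[388.8, 465.3, 34.1, 34.0, -0.2], [436.4, 50.3, 34.5, 31.6, 0.2], [438.3, 237.0, 31.8, 31.6, 89.9], [442.7, -187.1, 40.4, 32.8, 30.1]]
```

```bash
python3 - <<'E'
from h import *
plan(pose(),[.5777,-.1152,.010,172.8])
E
```

```text
[-4.4, -2.1, 131.4] 0.115
```

Request:
arm_command(
  series=[
    [[-4,-2,40],0.11],
    [[-4,-2,80],0.11],
    [[-4,-2,105],0.11],
    [[-4,-2,120],0.11],
    [[-4,-2,125],0.11],
  ],
  grip=-1,
  grip_force=6,
)

```text
time_s: 5.45
tool_pos: [0.5766, -0.1151, 0.0157]
tool_rot: [180.0, -0.2, 173.1]
force: [0.1, -0.5, 0.6]
grip_width: 0.0874
grasp_force: 0.0
```

```bash
python3 - <<'E'
from h import *
o=env.get_obs();print(pose(o)); o,p,c,r=plates("wrist","pics/wr2.png"); print(r,[white(o,p,c,k[0],k[1],V=215) for k in r]); plan(pose(),[.5777,-.1152,.0095,172.8])
E
```

```text
[np.float64(0.5766382106904964), np.float64(-0.1151064192245896), np.float64(0.01574264000606243), np.float64(173.14093299796087)]
[[574.4, -115.5, 36.3, 32.7, -7.2], [442.0, -188.8, 49.7, 32.8, 28.2], [441.3, 49.6, 31.3, 25.5, -79.9]] [[], [], []]
[-0.6, 0.5, 6.8] 0.005
```

View pics/wr2.png

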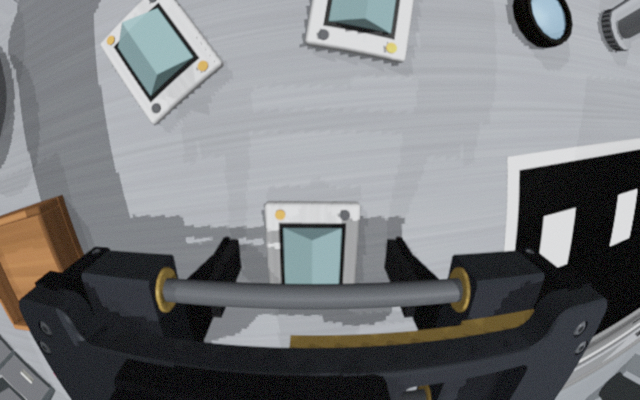

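Request:
arm_command(
  series=[
    [[-1,0,3],0],
    [[-1,0,6],0],
    [[-1,0,6],0],
    [[-1,0,6],0],
    [[-1,0,6],0],
  ],
)

```text
time_s: 6.0
tool_pos: [0.5789, -0.1173, 0.0121]
tool_rot: [180.0, 0.1, 173.0]
force: [-0.4, 0.5, -0.8]
grip_width: 0.0869
grasp_force: 0.0
```

Request:
arm_command(
  series=[
    [[0,0,0],0],
    [[0,0,0],0],
    [[0,0,0],0],
    [[0,0,0],0],
    [[0,0,0],0],
  ],
  grip=1,
  grip_force=6,
)

```text
time_s: 6.5
tool_pos: [0.5785, -0.1171, 0.0115]
tool_rot: [180.0, -0.0, 173.0]
force: [0.9, 1.0, 1.1]
grip_width: 0.0545
grasp_force: 0.3
```

Request:
arm_command(
  series=[
    [[0,0,0],0],
    [[0,0,0],0],
    [[0,0,0],0],
    [[0,0,0],0],
    [[0,0,0],0],
  ],
)

```text
time_s: 7.0
tool_pos: [0.5785, -0.117, 0.0116]
tool_rot: [180.0, 0.0, 173.0]
force: [-0.3, 1.2, 0.8]
grip_width: 0.0536
grasp_force: 6.0
```

```bash
python3 - <<'E'
from h import *
print(pose()); plan(pose(),[.5896,.2739,pose()[2],183.2],maxd=130)
E
```

```text
[np.float64(0.5785480910491796), np.float64(-0.11699111636859255), np.float64(0.011558183615958144), np.float64(173.02638955138335)]
[9.1, 97.3, 0.0] -0.044
[4.8, 97.6, 0.0] -0.044
[0.5, 97.8, 0.0] -0.044
[-3.9, 97.7, 0.0] -0.044
```

Request:
arm_command(
  series=[
    [[1,12,0],0],
    [[3,34,0],-0.01],
    [[5,56,0],-0.02],
    [[7,78,0],-0.035],
    [[9,97,0],-0.044],
  ],
)

```text
time_s: 7.5
tool_pos: [0.5813, -0.0174, 0.0115]
tool_rot: [180.0, -0.0, 175.7]
force: [-0.0, 0.4, -0.3]
grip_width: 0.0537
grasp_force: 6.0
```

Request:
arm_command(
  series=[
    [[1,20,0],0],
    [[2,40,0],-0.01],
    [[3,60,0],-0.02],
    [[4,80,0],-0.035],
    [[5,98,0],-0.044],
  ],
)

```text
time_s: 8.0
tool_pos: [0.584, 0.0804, 0.0115]
tool_rot: [180.0, 0.0, 178.2]
force: [-0.4, 0.5, -0.3]
grip_width: 0.0538
grasp_force: 6.0
```

Request:
arm_command(
  series=[
    [[0,20,0],0],
    [[0,40,0],-0.01],
    [[0,60,0],-0.02],
    [[0,80,0],-0.035],
    [[0,98,0],-0.044],
  ],
)

```text
time_s: 8.5
tool_pos: [0.5872, 0.1783, 0.0115]
tool_rot: [180.0, -0.0, -179.3]
force: [0.1, -0.2, -0.7]
grip_width: 0.0535
grasp_force: 6.0
```

Request:
arm_command(
  series=[
    [[-1,20,0],0],
    [[-2,40,0],-0.01],
    [[-3,60,0],-0.02],
    [[-4,80,0],-0.035],
    [[-4,80,0],-0.044],
  ],
)

```text
time_s: 9.0
tool_pos: [0.5898, 0.2618, 0.0116]
tool_rot: [179.8, 0.0, -176.5]
force: [-0.4, 2.3, 0.2]
grip_width: 0.0539
grasp_force: 6.0
```

```bash
python3 - <<'E'
from h import *
print(pose()); o,p,c,r=plates("wrist","pics/wr3.png"); print(r,[white(o,p,c,k[0],k[1],V=215) for k in r]);plan(pose(),[.5896,.2739,pose()[2],183.2])
E
```

```text
[np.float64(0.5897619145522728), np.float64(0.26182682457525625), np.float64(0.011614388404805472), np.float64(-176.53933185361998)]
[[585.1, 261.5, 35.9, 33.0, 3.3], [437.2, 50.2, 32.9, 30.6, 11.1]] [[], []]
[-0.4, 14.7, 0.0] 0.003
```

View pics/wr3.png

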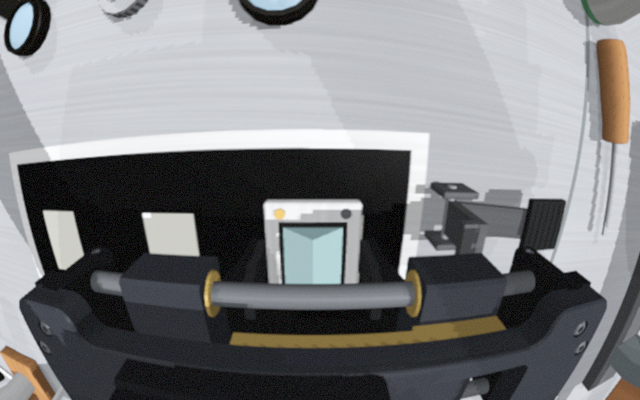

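Request:
arm_command(
  series=[
    [[0,4,0],0],
    [[0,8,0],0],
    [[0,12,0],0],
    [[0,14,0],0],
    [[0,14,0],0],
  ],
)

```text
time_s: 9.55
tool_pos: [0.5897, 0.2706, 0.0116]
tool_rot: [180.0, 0.0, -176.9]
force: [-0.1, 0.6, -0.3]
grip_width: 0.0541
grasp_force: 6.0
```

```bash
python3 - <<'E'
from h import *
print(np.round(pose(),4)); o,p,c,r=plates(); print(np.round(pose(),4)); shot("wrist"); print(np.round(pose(),4)); print(r)
E
```

```text
[ 5.897000e-01  2.706000e-01  1.160000e-02 -1.768891e+02]
[ 5.897000e-01  2.706000e-01  1.160000e-02 -1.768909e+02]
[ 5.897000e-01  2.705000e-01  1.160000e-02 -1.768886e+02]
[[585.0, 270.3, 35.9, 32.9, 3.1], [437.0, 50.6, 31.8, 31.6, 19.4]]
```

Request:
arm_command(
  series=[
    [[0,1,0],0],
    [[0,3,0],0],
    [[0,3,0],0],
    [[0,3,0],0],
    [[0,3,0],0],
  ],
)

```text
time_s: 10.15
tool_pos: [0.5895, 0.2736, 0.0115]
tool_rot: [180.0, 0.0, -176.9]
force: [0.8, 0.3, -0.5]
grip_width: 0.0535
grasp_force: 6.0
```

Request:
arm_command(
  series=[
    [[0,0,0],0],
    [[0,0,0],0],
    [[0,0,0],0],
    [[0,0,0],0],
    [[0,0,0],0],
  ],
  grip=-0.52,
)

```text
time_s: 10.65
tool_pos: [0.5896, 0.2733, 0.0116]
tool_rot: [180.0, 0.0, -176.9]
force: [-0.4, -0.9, -0.5]
grip_width: 0.066
grasp_force: 0.0
```

Request:
arm_command(
  series=[
    [[0,0,-20],0],
    [[0,0,-60],0],
    [[0,0,-110],0],
    [[0,0,-140],0],
    [[0,0,-140],0],
  ],
)

```text
time_s: 11.15
tool_pos: [0.5929, 0.2746, 0.1581]
tool_rot: [179.7, 0.6, -176.9]
force: [-0.0, 0.8, -1.2]
grip_width: 0.0661
grasp_force: 0.0
```

Request:
arm_command(
  series=[
    [[0,-50,0],0],
    [[0,-100,0],0],
    [[0,-100,0],0],
    [[0,-100,0],0],
    [[0,-100,0],0],
  ],
  grip=-1,
)

```text
time_s: 11.65
tool_pos: [0.5944, 0.1747, 0.1509]
tool_rot: [180.0, -0.1, -176.8]
force: [0.1, 0.1, 0.6]
grip_width: 0.0865
grasp_force: 0.0
```

```bash
cat >> h.py <<'E'
def whites(o,p,c,z=0,V=205,lo=35,hi=75):
    for k in cv2.findContours((p.min(2)>V).astype(np.uint8),cv2.RETR_EXTERNAL,cv2.CHAIN_APPROX_NONE)[0]:
        if cv2.contourArea(k)>200:
            m=np.zeros(p.shape[:2],np.uint8); cv2.drawContours(m,[k],-1,1,-1)
            r=rects(m,c,z,o,True)
            if r and lo<r[0][2]<hi: print("z",z,r[0])
E
python3 - <<'E'
from h import *
print(np.round(pose(),4)); o,p,c,r=plates(save="pics/wr4.png"); print(r); whites(o,p,c,0); whites(o,p,c,.008)
E
```

```text
[ 5.944000e-01  1.747000e-01  1.509000e-01 -1.768278e+02]
[[590.2, 271.5, 44.7, 34.0, 3.6], [440.0, -185.6, 52.1, 34.6, 28.3], [380.9, 480.2, 46.9, 38.4, -71.0], [440.4, 235.2, 34.3, 33.0, 2.6], [433.7, -65.7, 42.3, 34.2, -16.0], [437.0, 50.5, 34.7, 33.0, 4.6]]
z 0 (599.0, 73.0, 46.7, 36.2, 4.9, 214, 187)
z 0 (594.7, 172.8, 49.4, 35.4, 3.9, 313, 187)
z 0 (590.5, 275.6, 68.4, 53.9, 3.1, 407, 193)
z 0 (333.4, 509.4, 51.5, 44.5, -68.3, 579, 16)
z 0.008 (596.7, 75.5, 45.5, 35.2, 4.9, 214, 187)
z 0.008 (592.5, 172.7, 48.1, 34.5, 3.9, 313, 187)
z 0.008 (588.4, 272.8, 66.7, 52.5, 3.1, 407, 193)
z 0.008 (338.0, 500.5, 50.2, 43.3, -68.3, 579, 16)
```

View pics/wr4.png

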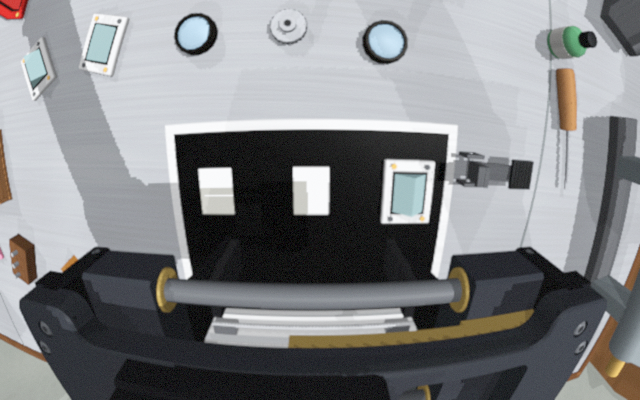

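```bash
python3 - <<'E'
from h import *
plan([.5945,.1745,.151,183.2],[.4335,-.069,.08,164.2])
E
```

```text
[87.2, -117.1, 35.5] 0.166
[66.7, -129.8, 35.5] 0.166
```

Request:
arm_command(
  series=[
    [[87,-117,35],0.166],
    [[87,-117,35],0.166],
    [[87,-117,35],0.166],
    [[87,-117,35],0.166],
    [[87,-117,35],0.166],
  ],
)

```text
time_s: 12.2
tool_pos: [0.514, 0.0525, 0.1164]
tool_rot: [180.0, -0.0, 173.6]
force: [-0.1, 1.5, 0.6]
grip_width: 0.0871
grasp_force: 0.0
```

Request:
arm_command(
  series=[
    [[67,-130,35],0.166],
    [[67,-130,35],0.166],
    [[67,-130,35],0.166],
    [[67,-130,35],0.166],
    [[67,-130,35],0.166],
  ],
)

```text
time_s: 12.7
tool_pos: [0.4346, -0.0689, 0.0821]
tool_rot: [179.9, 0.1, 164.1]
force: [0.7, 0.5, 0.3]
grip_width: 0.0867
grasp_force: 0.0
```

```bash
python3 - <<'E'
from h import *
o,p,c,r=plates(); print(np.round(pose(),4)); print(r); whites(o,p,c,.008)
plan(pose(),[.4325,-.0695,.0115,164.2])
E
```

```text
[ 4.353000e-01 -6.820000e-02  8.240000e-02  1.642202e+02]
[[438.6, -187.2, 33.7, 33.4, -64.0], [434.2, -70.3, 46.2, 33.3, -15.9], [436.7, 49.8, 34.1, 32.2, -9.3], [440.3, 234.4, 31.7, 31.7, -69.5]]
z 0.008 (419.8, -66.4, 51.2, 39.7, 74.1, 309, 189)
[2.4, -2.0, 70.9] 0.0
```

Request:
arm_command(
  series=[
    [[2,-2,30],0],
    [[2,-2,55],0],
    [[2,-2,67],0],
    [[2,-2,71],0],
    [[2,-2,71],0],
  ],
)

```text
time_s: 13.25
tool_pos: [0.4317, -0.0705, 0.0107]
tool_rot: [-180.0, 0.0, 164.2]
force: [0.5, -0.0, -0.4]
grip_width: 0.0874
grasp_force: 0.0
```

Request:
arm_command(
  series=[
    [[0,0,0],0],
    [[0,0,0],0],
    [[0,0,0],0],
    [[0,0,0],0],
    [[0,0,0],0],
  ],
  grip=1,
)

```text
time_s: 13.75
tool_pos: [0.4311, -0.0711, 0.0108]
tool_rot: [180.0, 0.0, 164.1]
force: [0.6, 1.7, -0.5]
grip_width: 0.055
grasp_force: 0.6
```

Request:
arm_command(
  series=[
    [[0,0,0],0],
    [[0,0,0],0],
    [[0,0,0],0],
    [[0,0,0],0],
    [[0,0,0],0],
  ],
)

```text
time_s: 14.25
tool_pos: [0.4312, -0.0711, 0.0108]
tool_rot: [180.0, 0.0, 164.1]
force: [-1.4, 0.6, 5.0]
grip_width: 0.0539
grasp_force: 6.0
```

```bash
python3 - <<'E'
from h import *
q=pose(); print(np.round(q,4)); plan(q,[.597,-.03,q[2],180],maxd=100); print(); plan([.597,-.03,0,180],[.595,.1735,0,183.2],maxd=105)
E
```

```text
[ 4.312000e-01 -7.110000e-02  1.080000e-02  1.640851e+02]
[-74.1, 42.5, 0.0] -0.139
[-79.3, 31.8, 0.0] -0.139

[1.0, 101.8, 0.0] -0.028
[-1.8, 101.7, 0.0] -0.028
```

Request:
arm_command(
  series=[
    [[-12,7,0],-0.02],
    [[-28,16,0],-0.05],
    [[-44,25,0],-0.08],
    [[-60,34,0],-0.11],
    [[-74,42,0],-0.139],
  ],
)

```text
time_s: 14.75
tool_pos: [0.5128, -0.0517, 0.01]
tool_rot: [-179.9, -0.2, 172.1]
force: [-5.2, -1.4, 6.7]
grip_width: 0.0543
grasp_force: 6.0
```

Request:
arm_command(
  series=[
    [[-16,7,0],-0.03],
    [[-32,14,0],-0.06],
    [[-48,20,0],-0.09],
    [[-64,26,0],-0.12],
    [[-79,32,0],-0.139],
  ],
)

```text
time_s: 15.25
tool_pos: [0.5954, -0.0312, 0.0099]
tool_rot: [-179.9, -0.2, -179.9]
force: [-4.6, -1.1, 5.6]
grip_width: 0.0539
grasp_force: 6.0
```

Request:
arm_command(
  series=[
    [[0,18,0],0],
    [[0,38,0],-0.01],
    [[0,60,0],-0.02],
    [[1,82,0],-0.028],
    [[1,102,0],-0.028],
  ],
)

```text
time_s: 15.75
tool_pos: [0.5943, 0.0734, 0.01]
tool_rot: [-180.0, -0.1, -178.3]
force: [0.2, 0.1, -0.8]
grip_width: 0.0539
grasp_force: 6.0
```

Request:
arm_command(
  series=[
    [[0,20,0],0],
    [[0,40,0],-0.01],
    [[0,60,0],-0.02],
    [[0,80,0],-0.028],
    [[0,90,0],-0.028],
  ],
)

```text
time_s: 16.25
tool_pos: [0.592, 0.1652, 0.0103]
tool_rot: [179.9, -0.0, -176.6]
force: [-0.4, 0.9, -0.7]
grip_width: 0.0539
grasp_force: 6.0
```

Request:
arm_command(
  series=[
    [[0,0,0],0],
    [[0,0,0],0],
    [[0,0,0],0],
    [[0,0,0],0],
    [[0,0,0],0],
  ],
)

```text
time_s: 16.75
tool_pos: [0.5929, 0.1606, 0.0106]
tool_rot: [-180.0, 0.0, -176.9]
force: [-0.0, 0.3, -0.5]
grip_width: 0.0538
grasp_force: 6.0
```

```bash
python3 - <<'E'
from h import *
q=pose(); print(np.round(q,4)); plan(q,[.594,.1735,q[2],183.2])
E
```

```text
[ 5.929000e-01  1.606000e-01  1.060000e-02 -1.768613e+02]
[-1.8, 12.8, 0.0] -0.001
```

Request:
arm_command(
  series=[
    [[-2,5,0],0],
    [[-2,9,0],0],
    [[-2,13,0],0],
    [[-2,13,0],0],
    [[-2,13,0],0],
  ],
)

```text
time_s: 17.25
tool_pos: [0.5938, 0.175, 0.0105]
tool_rot: [-180.0, -0.0, -176.7]
force: [-0.3, -0.3, -1.5]
grip_width: 0.054
grasp_force: 6.0
```

```bash
python3 - <<'E'
from h import *
o,p,c,r=plates(); q=pose(); print(np.round(q,4),r); plan(q,[.594,.1735,q[2],183.2])
E
```

```text
[ 5.939000e-01  1.747000e-01  1.050000e-02 -1.767677e+02] [[589.2, 174.6, 34.5, 32.9, 3.1], [578.1, 269.5, 33.4, 22.3, -88.5]]
[-0.0, -1.2, 0.0] 0.001
```

Request:
arm_command(
  series=[
    [[0,-1,0],0],
    [[0,-1,0],0],
    [[0,-1,0],0],
    [[0,-1,0],0],
    [[0,-1,0],0],
  ],
)

```text
time_s: 17.8
tool_pos: [0.594, 0.1737, 0.0106]
tool_rot: [180.0, 0.0, -176.8]
force: [0.1, -0.2, -1.2]
grip_width: 0.0538
grasp_force: 6.0
```

Request:
arm_command(
  series=[
    [[0,0,0],0],
    [[0,0,0],0],
    [[0,0,0],0],
    [[0,0,0],0],
    [[0,0,0],0],
  ],
  grip=-0.52,
)

```text
time_s: 18.3
tool_pos: [0.5941, 0.1738, 0.0107]
tool_rot: [180.0, 0.0, -176.8]
force: [-0.3, -0.0, -0.1]
grip_width: 0.0661
grasp_force: 0.0
```

Request:
arm_command(
  series=[
    [[0,0,-20],0],
    [[0,0,-60],0],
    [[0,0,-110],0],
    [[0,0,-140],0],
    [[0,0,-140],0],
  ],
)

```text
time_s: 18.8
tool_pos: [0.5974, 0.1746, 0.1566]
tool_rot: [179.8, 0.6, -176.8]
force: [0.7, -0.7, -0.2]
grip_width: 0.0664
grasp_force: 0.0
```

Request:
arm_command(
  series=[
    [[0,0,0],0],
    [[0,0,0],0],
    [[0,0,0],0],
    [[0,0,0],0],
    [[0,0,0],0],
  ],
  grip=-1,
)

```text
time_s: 19.3
tool_pos: [0.5937, 0.1736, 0.1497]
tool_rot: [-180.0, -0.1, -176.8]
force: [-0.1, 0.6, 0.2]
grip_width: 0.0861
grasp_force: 0.0
```

```bash
python3 - <<'E'
from h import *
o,p,c,r=plates(save="pics/wr5.png"); q=pose(o); print(np.round(q,4),r);whites(o,p,c,0); whites(o,p,c,.008)
plan(q,[.4445,-.1885,.08,208.4])
E
```

```text
[ 5.937000e-01  1.736000e-01  1.497000e-01 -1.767795e+02] [[589.8, 271.5, 44.6, 33.9, 3.0], [594.5, 173.9, 45.2, 33.3, 2.3], [440.1, -185.6, 52.8, 35.0, 27.6], [381.7, 479.1, 44.7, 40.0, -66.5], [440.2, 235.0, 33.9, 33.9, 2.6], [436.9, 50.1, 34.4, 33.9, 4.1]]
z 0 (599.4, 73.0, 47.7, 36.3, 5.5, 215, 187)
z 0 (590.6, 275.7, 68.5, 53.9, 3.3, 408, 194)
z 0 (595.4, 173.7, 67.2, 54.0, 3.2, 319, 185)
z 0.008 (597.1, 75.5, 46.4, 35.3, 5.5, 215, 187)
z 0.008 (588.4, 272.9, 66.7, 52.5, 3.3, 408, 194)
z 0.008 (593.2, 173.5, 65.4, 52.6, 3.2, 319, 185)
[84.6, -176.6, 34.8] -0.22
[121.1, -153.9, 34.8] -0.22
```

Request:
arm_command(
  series=[
    [[85,-177,35],-0.22],
    [[85,-177,35],-0.22],
    [[85,-177,35],-0.22],
    [[85,-177,35],-0.22],
    [[85,-177,35],-0.22],
  ],
)

```text
time_s: 19.85
tool_pos: [0.5156, -0.0157, 0.1143]
tool_rot: [-179.9, -0.2, -164.8]
force: [1.2, -0.3, -0.4]
grip_width: 0.087
grasp_force: 0.0
```

Request:
arm_command(
  series=[
    [[121,-154,35],-0.22],
    [[121,-154,35],-0.22],
    [[121,-154,35],-0.22],
    [[121,-154,35],-0.22],
    [[121,-154,35],-0.22],
  ],
)

```text
time_s: 20.35
tool_pos: [0.441, -0.1951, 0.0799]
tool_rot: [-180.0, -0.2, -152.1]
force: [-0.6, 1.0, 0.0]
grip_width: 0.0869
grasp_force: 0.0
```

```bash
python3 - <<'E'
from h import *
o,p,c,r=plates(); print(np.round(pose(),4)); print(r)
plan(pose(),[.4445,-.1885,.0115,208.4])
E
```

```text
[ 4.429000e-01 -1.922000e-01  8.020000e-02 -1.519843e+02]
[[446.0, -188.4, 46.0, 33.6, 27.8]]
[-3.2, 2.5, 68.7] -0.007
```

Request:
arm_command(
  series=[
    [[-2,1,30],0],
    [[-2,1,50],0],
    [[-2,1,60],0],
    [[-2,1,64],0],
    [[-2,1,68],0],
  ],
)

```text
time_s: 20.9
tool_pos: [0.4469, -0.1867, 0.0129]
tool_rot: [-180.0, 0.0, -151.5]
force: [0.2, 1.1, -1.1]
grip_width: 0.0866
grasp_force: 0.0
```

Request:
arm_command(
  series=[
    [[0,0,0],0],
    [[0,0,0],0],
    [[0,0,0],0],
    [[0,0,0],0],
    [[0,0,0],0],
  ],
  grip=1,
)

```text
time_s: 21.4
tool_pos: [0.4463, -0.1873, 0.0129]
tool_rot: [-180.0, 0.0, -151.6]
force: [0.8, -1.1, -0.6]
grip_width: 0.0553
grasp_force: 0.4
```

Request:
arm_command(
  series=[
    [[0,0,0],0],
    [[0,0,0],0],
    [[0,0,0],0],
    [[0,0,0],0],
    [[0,0,0],0],
  ],
)

```text
time_s: 21.9
tool_pos: [0.4463, -0.1873, 0.0128]
tool_rot: [-180.0, 0.0, -151.6]
force: [-0.6, 0.5, 3.3]
grip_width: 0.0541
grasp_force: 6.0
```

```bash
python3 - <<'E'
from h import *
q=pose(); print(np.round(q,4)); plan(q,[.600,-.06,q[2],183.2],maxd=110); print(); plan([.6,-.06,0,183.2],[.6,.0735,0,183.2],maxd=150)
E
```

```text
[ 4.46300e-01 -1.87300e-01  1.28000e-02 -1.51571e+02]
[-97.9, 19.4, 0.0] 0.22
[-91.3, 40.3, 0.0] 0.22

[-7.5, 133.3, 0.0] -0.0
```

Request:
arm_command(
  series=[
    [[-14,3,0],0.03],
    [[-34,7,0],0.07],
    [[-55,11,0],0.12],
    [[-76,15,0],0.17],
    [[-98,19,0],0.22],
  ],
)

```text
time_s: 22.4
tool_pos: [0.5221, -0.1251, 0.0126]
tool_rot: [-180.0, -0.2, -164.4]
force: [-4.3, -3.8, 8.3]
grip_width: 0.0539
grasp_force: 6.0
```

Request:
arm_command(
  series=[
    [[-20,8,0],0.05],
    [[-40,17,0],0.1],
    [[-60,26,0],0.15],
    [[-78,34,0],0.2],
    [[-92,40,0],0.22],
  ],
)

```text
time_s: 22.9
tool_pos: [0.6003, -0.0609, 0.0126]
tool_rot: [-179.9, -0.1, -176.9]
force: [-4.8, -3.4, 8.0]
grip_width: 0.0541
grasp_force: 6.0
```

Request:
arm_command(
  series=[
    [[-1,20,0],0],
    [[-3,42,0],0],
    [[-4,64,0],0],
    [[-5,86,0],0],
    [[-6,105,0],0],
  ],
)

```text
time_s: 23.4
tool_pos: [0.6009, 0.0447, 0.0126]
tool_rot: [-179.9, 0.0, -176.8]
force: [-0.0, -2.4, 2.9]
grip_width: 0.0536
grasp_force: 6.0
```

Request:
arm_command(
  series=[
    [[0,5,0],0],
    [[0,10,0],0],
    [[0,14,0],0],
    [[0,14,0],0],
    [[0,14,0],0],
  ],
)

```text
time_s: 23.9
tool_pos: [0.6001, 0.0584, 0.0127]
tool_rot: [180.0, 0.0, -176.8]
force: [0.5, -1.8, 3.3]
grip_width: 0.0539
grasp_force: 6.0
```

```bash
python3 - <<'E'
from h import *
o,p,c,r=plates(); q=pose(); print(np.round(q,4),r); plan(q,[.6010,.0735,q[2],183.2])
E
```

```text
[ 6.000000e-01  5.830000e-02  1.260000e-02 -1.768307e+02] [[589.7, 169.4, 35.7, 33.3, 3.4], [594.6, 58.0, 39.1, 32.9, 3.2], [592.1, 270.2, 50.3, 42.5, 2.8], [440.5, 234.5, 31.3, 31.0, -23.3]]
[-1.8, 15.1, 0.0] -0.001
```

Request:
arm_command(
  series=[
    [[-1,5,0],0],
    [[-2,10,0],0],
    [[-3,15,0],0],
    [[-3,15,0],0],
    [[-3,15,0],0],
  ],
)

```text
time_s: 24.45
tool_pos: [0.6024, 0.0756, 0.0127]
tool_rot: [179.9, 0.0, -176.7]
force: [0.3, -1.4, 3.8]
grip_width: 0.0541
grasp_force: 6.0
```

```bash
python3 - <<'E'
from h import *
o,p,c,r=plates(); q=pose(); print(np.round(q,4),r); plan(q,[.6030,.0735,q[2],183.2])
E
```

```text
[ 6.024000e-01  7.560000e-02  1.270000e-02 -1.767276e+02] [[596.9, 75.2, 39.2, 32.7, 3.6], [584.9, 169.6, 33.0, 25.9, -87.4], [590.6, 268.9, 47.0, 38.9, 3.0], [440.4, 234.6, 31.4, 31.4, -19.8]]
[-0.5, -2.1, 0.0] 0.001
```

Request:
arm_command(
  series=[
    [[0,-1,0],0],
    [[0,-2,0],0],
    [[0,-2,0],0],
    [[0,-2,0],0],
    [[0,-2,0],0],
  ],
)

```text
time_s: 25.0
tool_pos: [0.6022, 0.0727, 0.0126]
tool_rot: [180.0, -0.0, -176.8]
force: [0.7, 3.4, 4.1]
grip_width: 0.0541
grasp_force: 6.0
```

Request:
arm_command(
  series=[
    [[0,0,0],0],
    [[0,0,0],0],
    [[0,0,0],0],
    [[0,0,0],0],
    [[0,0,0],0],
  ],
  grip=-0.52,
)

```text
time_s: 25.5
tool_pos: [0.6021, 0.0717, 0.0124]
tool_rot: [-180.0, -0.0, -176.8]
force: [1.3, -1.1, 0.2]
grip_width: 0.0655
grasp_force: 0.0
```

Request:
arm_command(
  series=[
    [[0,0,-20],0],
    [[0,0,-60],0],
    [[0,0,-110],0],
    [[0,0,-140],0],
    [[0,0,-140],0],
  ],
)

```text
time_s: 26.0
tool_pos: [0.6057, 0.0722, 0.1582]
tool_rot: [179.9, 0.6, -176.8]
force: [0.5, 0.2, -0.4]
grip_width: 0.066
grasp_force: 0.0
```

Request:
arm_command(
  series=[
    [[50,40,0],0],
    [[60,60,0],0],
    [[60,60,0],0],
    [[60,60,0],0],
    [[60,60,0],0],
  ],
  grip=-1,
)

```text
time_s: 26.5
tool_pos: [0.5394, 0.1275, 0.1522]
tool_rot: [-179.9, 0.0, -176.8]
force: [0.1, 0.1, -1.1]
grip_width: 0.0864
grasp_force: 0.0
```

Request:
arm_command(
  series=[
    [[0,0,0],0],
    [[0,0,0],0],
    [[0,0,0],0],
    [[0,0,0],0],
    [[0,0,0],0],
  ],
)

```text
time_s: 27.0
tool_pos: [0.5391, 0.1285, 0.1526]
tool_rot: [-180.0, 0.0, -176.8]
force: [0.3, 0.1, -0.3]
grip_width: 0.0868
grasp_force: 0.0
```

```bash
python3 - <<'E'
from h import *
o,p,c,r=plates(save="pics/wr6.png"); q=pose(o); print(np.round(q,4),r);whites(o,p,c,.008)
o,p,d,c=shot("top"); cv2.imwrite("pics/top3.png",cv2.resize(p[60:320,100:500],None,fx=2,fy=2,interpolation=cv2.INTER_CUBIC))
E
```

```text
[ 5.391000e-01  1.285000e-01  1.526000e-01 -1.767944e+02] [[590.4, 270.6, 46.0, 34.5, 2.0], [594.8, 172.9, 47.4, 33.8, 3.5], [600.7, 73.5, 47.4, 34.5, 3.8], [440.3, 235.0, 34.8, 33.1, 5.5], [384.9, 483.3, 45.1, 40.3, -82.7], [437.0, 50.2, 35.1, 33.4, 2.2]]
z 0.008 (722.8, 25.6, 68.2, 33.3, -23.2, 222, 324)
z 0.008 (631.1, -10.7, 52.4, 20.1, -43.6, 190, 264)
z 0.008 (582.7, 272.4, 54.7, 52.5, 3.1, 437, 230)
z 0.008 (593.0, 173.4, 67.5, 52.8, 3.3, 350, 242)
z 0.008 (510.1, 142.0, 70.8, 12.7, -88.5, 327, 162)
```

View pics/wr6.png

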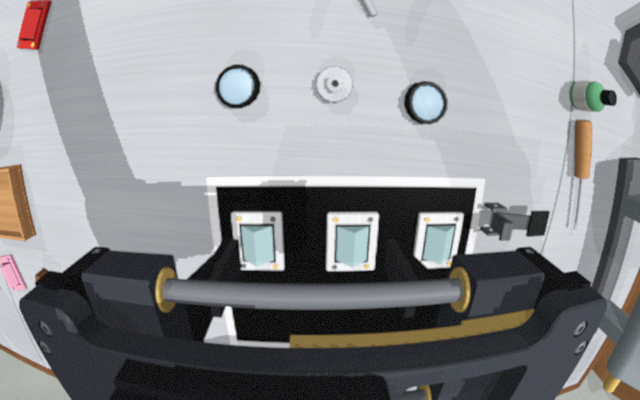

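```bash
python3 - <<'E'
from h import *
p=cv2.imread("pics/wr6.png"); o=env.get_obs(); c=viewer.calibration("wrist")
for n,u,v,z in (("wheel hub",335,85,.02),("wheel disc",334,85,.012)):
    print(n,np.round(onplane(u,v,c,z,o,True),4))
plan(pose(),[.437,.0502,.04,180]); print(); plan([.437,.0502,.1,180],[.575,-.333,.1,90])
E
```

```text
wheel hub [0.4334 0.1431 0.02  ]
wheel disc [0.4329 0.1427 0.012 ]
[106.3, -72.6, 112.6] 0.056

[-46.0, -127.7, 0.0] 0.524
[-103.7, -87.6, 0.0] 0.524
[-133.6, -24.0, 0.0] 0.524
```

View pics/top3.png

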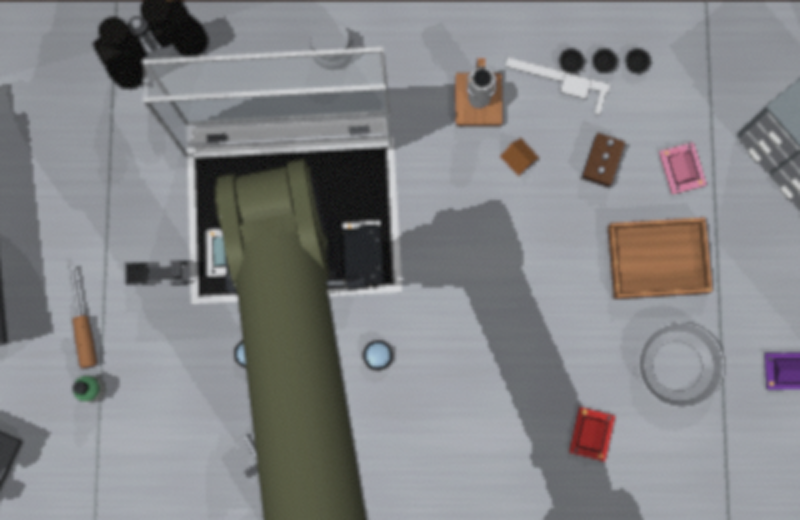

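Request:
arm_command(
  series=[
    [[40,-30,30],0.02],
    [[80,-60,60],0.04],
    [[106,-73,90],0.056],
    [[106,-73,112],0.056],
    [[106,-73,112],0.056],
  ],
  grip_force=15,
)

```text
time_s: 27.6
tool_pos: [0.4332, 0.0485, 0.0378]
tool_rot: [-179.9, -0.4, 179.9]
force: [-0.5, -0.4, 1.1]
grip_width: 0.0871
grasp_force: 0.0
```

Request:
arm_command(
  series=[
    [[0,0,0],0],
    [[0,0,0],0],
    [[0,0,0],0],
    [[0,0,0],0],
    [[0,0,0],0],
  ],
)

```text
time_s: 28.1
tool_pos: [0.4379, 0.0501, 0.0411]
tool_rot: [180.0, 0.1, -180.0]
force: [0.5, 0.9, 0.9]
grip_width: 0.087
grasp_force: 0.0
```

```bash
python3 - <<'E'
from h import *
o,p,c,r=plates(); print(np.round(pose(),4),r); plan(pose(),[.437,.0502,.013,180])
E
```

```text
[ 4.377000e-01  5.000000e-02  4.090000e-02 -1.799749e+02] [[438.1, 235.2, 30.6, 30.0, 63.6], [436.8, 49.9, 34.1, 32.0, -90.0]]
[0.7, 0.2, 27.9] 0.0
```

Request:
arm_command(
  series=[
    [[0,0,15],0],
    [[1,0,24],0],
    [[1,0,28],0],
    [[1,0,28],0],
    [[1,0,28],0],
  ],
)

```text
time_s: 28.65
tool_pos: [0.4364, 0.0498, 0.0127]
tool_rot: [180.0, 0.0, -180.0]
force: [-0.6, -0.3, 0.1]
grip_width: 0.087
grasp_force: 0.0
```

Request:
arm_command(
  series=[
    [[0,0,0],0],
    [[0,0,0],0],
    [[0,0,0],0],
    [[0,0,0],0],
    [[0,0,0],0],
  ],
  grip=1,
)

```text
time_s: 29.15
tool_pos: [0.4363, 0.0499, 0.0127]
tool_rot: [180.0, 0.0, -180.0]
force: [-0.4, 0.3, 0.4]
grip_width: 0.0548
grasp_force: 0.0
```

Request:
arm_command(
  series=[
    [[0,0,0],0],
    [[0,0,0],0],
    [[0,0,0],0],
    [[0,0,0],0],
    [[0,0,0],0],
  ],
)

```text
time_s: 29.65
tool_pos: [0.4363, 0.0499, 0.0126]
tool_rot: [180.0, 0.0, -180.0]
force: [-0.0, -0.2, -0.0]
grip_width: 0.0432
grasp_force: 15.0
```

Request:
arm_command(
  series=[
    [[0,0,-15],0],
    [[0,0,-40],0],
    [[0,0,-65],0],
    [[0,0,-87],0],
    [[0,0,-87],0],
  ],
)

```text
time_s: 30.15
tool_pos: [0.4384, 0.0503, 0.1022]
tool_rot: [179.9, 0.3, -180.0]
force: [0.1, -1.0, -0.7]
grip_width: 0.0435
grasp_force: 15.0
```

Request:
arm_command(
  series=[
    [[-12,-35,0],0.1],
    [[-24,-70,0],0.22],
    [[-36,-100,0],0.34],
    [[-46,-128,0],0.46],
    [[-46,-128,0],0.524],
  ],
)

```text
time_s: 30.65
tool_pos: [0.4825, -0.083, 0.0988]
tool_rot: [-179.8, 0.1, 149.4]
force: [-0.7, 0.4, -0.7]
grip_width: 0.0431
grasp_force: 15.0
```

Request:
arm_command(
  series=[
    [[-30,-25,0],0.13],
    [[-60,-50,0],0.26],
    [[-90,-75,0],0.39],
    [[-104,-88,0],0.52],
    [[-104,-88,0],0.524],
  ],
)

```text
time_s: 31.15
tool_pos: [0.5275, -0.2102, 0.0985]
tool_rot: [-179.8, 0.1, 119.6]
force: [0.2, 0.8, -0.7]
grip_width: 0.0438
grasp_force: 15.0
```

Request:
arm_command(
  series=[
    [[-38,-7,0],0.13],
    [[-76,-14,0],0.26],
    [[-110,-20,0],0.39],
    [[-134,-24,0],0.52],
    [[-134,-24,0],0.524],
  ],
)

```text
time_s: 31.65
tool_pos: [0.5737, -0.3369, 0.0982]
tool_rot: [-179.9, 0.1, 89.8]
force: [-0.1, 0.5, -1.0]
grip_width: 0.0432
grasp_force: 15.0
```

Request:
arm_command(
  series=[
    [[0,0,0],0],
    [[0,0,0],0],
    [[0,0,0],0],
    [[0,0,0],0],
    [[0,0,0],0],
  ],
)

```text
time_s: 32.15
tool_pos: [0.5747, -0.3337, 0.0997]
tool_rot: [180.0, -0.0, 90.0]
force: [-0.6, -0.1, 0.1]
grip_width: 0.043
grasp_force: 15.0
```

```bash
python3 - <<'E'
from h import *
o,p,d,c=shot("wrist"); cv2.imwrite("pics/wr7.png",p); print(np.round(pose(),4)); plan(pose(),[.575,-.333,.04,90])
q=cv2.cvtColor(p,cv2.COLOR_BGR2HSV); m=((q[...,0]>5)&(q[...,0]<20)&(q[...,1]>90)).astype(np.uint8)
print(rects(m,c,.028,o,True,amin=2000))
E
```

```text
[ 0.5747 -0.3339  0.0998 89.9957]
[0.9, 0.3, 59.8] -0.0
[(575.0, -334.3, 108.0, 93.6, 3.3, 315, 207), (717.2, -281.2, 76.9, 42.6, -19.2, 485, 154)]
```

View pics/wr7.png

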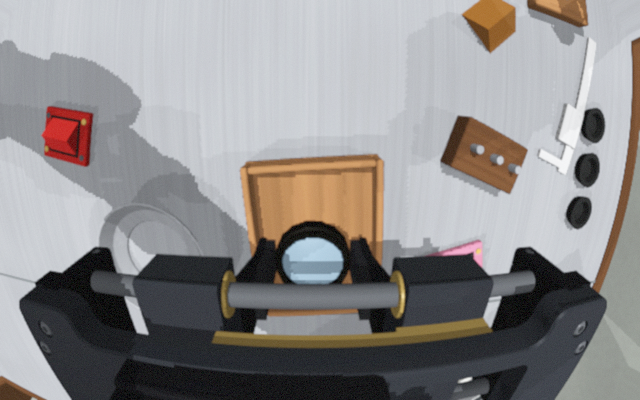

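Request:
arm_command(
  series=[
    [[0,0,30],0],
    [[0,0,55],0],
    [[0,0,70],0],
    [[0,0,76],0],
    [[0,0,79],0],
  ],
)

```text
time_s: 32.7
tool_pos: [0.5745, -0.3346, 0.0205]
tool_rot: [-180.0, 0.0, 89.9]
force: [0.4, 0.2, -0.8]
grip_width: 0.0433
grasp_force: 15.0
```

Request:
arm_command(
  series=[
    [[0,0,0],0],
    [[0,0,0],0],
    [[0,0,0],0],
    [[0,0,0],0],
    [[0,0,0],0],
  ],
  grip=-0.25,
)

```text
time_s: 33.2
tool_pos: [0.5748, -0.3345, 0.021]
tool_rot: [180.0, 0.0, 89.9]
force: [-0.3, -0.6, 1.2]
grip_width: 0.0543
grasp_force: 0.0
```

Request:
arm_command(
  series=[
    [[0,0,-20],0],
    [[0,0,-50],0],
    [[0,0,-80],0],
    [[0,0,-100],0],
    [[0,0,-100],0],
  ],
)

```text
time_s: 33.7
tool_pos: [0.5762, -0.3359, 0.1242]
tool_rot: [179.7, 0.1, 89.9]
force: [-0.9, 0.2, -0.4]
grip_width: 0.0545
grasp_force: 0.0
```

```bash
python3 - <<'E'
from h import *
o,p,c,r=plates(); print(np.round(pose(),4),r)
plan([.575,-.333,.12,90],[.440,.2352,.10,180])
E
```

```text
[ 0.5753 -0.335   0.122  89.9453] [[573.6, -337.7, 36.0, 35.0, -0.2]]
[189.4, -45.0, 6.7] -0.524
[186.5, 55.7, 6.7] -0.524
[133.7, 141.5, 6.7] -0.524
```

Request:
arm_command(
  series=[
    [[189,-45,6],-0.524],
    [[189,-45,6],-0.524],
    [[189,-45,6],-0.524],
    [[189,-45,6],-0.524],
    [[189,-45,6],-0.524],
  ],
  grip=-1,
)

```text
time_s: 34.25
tool_pos: [0.5281, -0.1367, 0.1122]
tool_rot: [-180.0, -0.4, 120.6]
force: [-0.6, 0.1, -0.3]
grip_width: 0.0836
grasp_force: 0.0
```

Request:
arm_command(
  series=[
    [[187,56,6],-0.524],
    [[187,56,6],-0.524],
    [[187,56,6],-0.524],
    [[187,56,6],-0.524],
    [[187,56,6],-0.524],
  ],
)

```text
time_s: 34.75
tool_pos: [0.4825, 0.0511, 0.1071]
tool_rot: [180.0, -0.2, 150.6]
force: [-0.1, 0.0, 0.1]
grip_width: 0.0872
grasp_force: 0.0
```

Request:
arm_command(
  series=[
    [[134,141,6],-0.524],
    [[134,141,6],-0.524],
    [[134,141,6],-0.524],
    [[134,141,6],-0.524],
    [[134,141,6],-0.524],
  ],
)

```text
time_s: 35.25
tool_pos: [0.4369, 0.2394, 0.1014]
tool_rot: [179.9, -0.1, -179.5]
force: [0.5, -0.3, 0.7]
grip_width: 0.0874
grasp_force: 0.0
```

Request:
arm_command(
  series=[
    [[0,0,0],0],
    [[0,0,0],0],
    [[0,0,0],0],
    [[0,0,0],0],
    [[0,0,0],0],
  ],
)

```text
time_s: 35.75
tool_pos: [0.4396, 0.2329, 0.1026]
tool_rot: [180.0, 0.0, 179.9]
force: [0.4, -0.3, 0.4]
grip_width: 0.0871
grasp_force: 0.0
```

```bash
python3 - <<'E'
from h import *
o,p,c,r=plates(save="pics/wr8.png"); print(np.round(pose(),4),r); plan(pose(),[.440,.235,.013,180])
plan([.440,.235,.1,180],[.573,-.395,.1,90])
E
```

```text
[4.395000e-01 2.331000e-01 1.026000e-01 1.799401e+02] [[581.3, 200.4, 33.4, 29.4, -88.1], [439.4, 235.3, 33.6, 33.3, 50.5], [392.6, 477.9, 45.1, 40.7, 79.4]]
[-0.5, 1.9, 89.6] -0.001
[-44.3, -210.0, 0.0] 0.524
[-143.4, -159.7, 0.0] 0.524
[-204.0, -66.6, 0.0] 0.524
```

Request:
arm_command(
  series=[
    [[0,2,35],0],
    [[0,2,65],0],
    [[0,2,82],0],
    [[0,2,90],0],
    [[0,2,90],0],
  ],
)

```text
time_s: 36.3
tool_pos: [0.4387, 0.2352, 0.0118]
tool_rot: [-179.9, -0.1, 180.0]
force: [-0.2, 0.3, -0.1]
grip_width: 0.0873
grasp_force: 0.0
```

Request:
arm_command(
  series=[
    [[0,0,0],0],
    [[0,0,0],0],
    [[0,0,0],0],
    [[0,0,0],0],
    [[0,0,0],0],
  ],
  grip=1,
)

```text
time_s: 36.8
tool_pos: [0.4394, 0.2359, 0.0129]
tool_rot: [180.0, 0.0, -180.0]
force: [1.0, 0.1, 0.0]
grip_width: 0.0552
grasp_force: 0.0
```

Request:
arm_command(
  series=[
    [[0,0,0],0],
    [[0,0,0],0],
    [[0,0,0],0],
    [[0,0,0],0],
    [[0,0,0],0],
  ],
)

```text
time_s: 37.3
tool_pos: [0.4393, 0.2357, 0.0127]
tool_rot: [180.0, 0.0, -180.0]
force: [-1.2, -1.2, 1.9]
grip_width: 0.0434
grasp_force: 15.0
```

Request:
arm_command(
  series=[
    [[0,0,-15],0],
    [[0,0,-40],0],
    [[0,0,-65],0],
    [[0,0,-87],0],
    [[0,0,-87],0],
  ],
)

```text
time_s: 37.8
tool_pos: [0.4411, 0.2368, 0.1022]
tool_rot: [179.8, 0.2, -180.0]
force: [0.5, 0.6, -0.7]
grip_width: 0.0434
grasp_force: 15.0
```

Request:
arm_command(
  series=[
    [[-9,-42,0],0.1],
    [[-18,-84,0],0.2],
    [[-27,-126,0],0.32],
    [[-36,-168,0],0.44],
    [[-44,-210,0],0.524],
  ],
)

```text
time_s: 38.3
tool_pos: [0.4827, 0.024, 0.0984]
tool_rot: [-180.0, -0.0, 149.8]
force: [-0.2, 1.0, -1.4]
grip_width: 0.0431
grasp_force: 15.0
```

Request:
arm_command(
  series=[
    [[-29,-32,0],0.1],
    [[-58,-64,0],0.2],
    [[-87,-96,0],0.32],
    [[-116,-128,0],0.44],
    [[-143,-160,0],0.524],
  ],
)

```text
time_s: 38.8
tool_pos: [0.5267, -0.1859, 0.0983]
tool_rot: [-179.9, -0.0, 119.7]
force: [0.2, 0.3, -0.4]
grip_width: 0.0436
grasp_force: 15.0
```

Request:
arm_command(
  series=[
    [[-41,-13,0],0.1],
    [[-82,-26,0],0.2],
    [[-123,-40,0],0.32],
    [[-164,-54,0],0.44],
    [[-204,-67,0],0.524],
  ],
)

```text
time_s: 39.3
tool_pos: [0.5705, -0.3959, 0.0973]
tool_rot: [-179.9, -0.0, 89.7]
force: [0.3, -0.5, -0.4]
grip_width: 0.0434
grasp_force: 15.0
```

Request:
arm_command(
  series=[
    [[0,0,0],0],
    [[0,0,0],0],
    [[0,0,0],0],
    [[0,0,0],0],
    [[0,0,0],0],
  ],
)

```text
time_s: 39.8
tool_pos: [0.5717, -0.3928, 0.0996]
tool_rot: [180.0, -0.1, 90.1]
force: [-0.6, -0.2, -1.4]
grip_width: 0.0435
grasp_force: 15.0
```

```bash
python3 - <<'E'
from h import *
o,p,c,r=plates(save="pics/wr9.png"); print(np.round(pose(),4),r); plan(pose(),[.573,-.397,.021,90])
o,p,c,r=plates("top","pics/top4.png"); print(r)
E
```

```text
[ 0.5716 -0.3932  0.0997 90.0519] [[573.9, -336.5, 35.4, 35.1, -89.9]]
[-3.8, 1.4, 78.7] 0.001
[[388.8, 465.2, 34.2, 34.1, 89.8], [588.6, 273.9, 41.6, 29.1, 1.4], [591.4, 201.2, 41.5, 29.2, 1.0], [598.5, 74.4, 38.7, 32.1, 0.3]]
```

View pics/wr9.png

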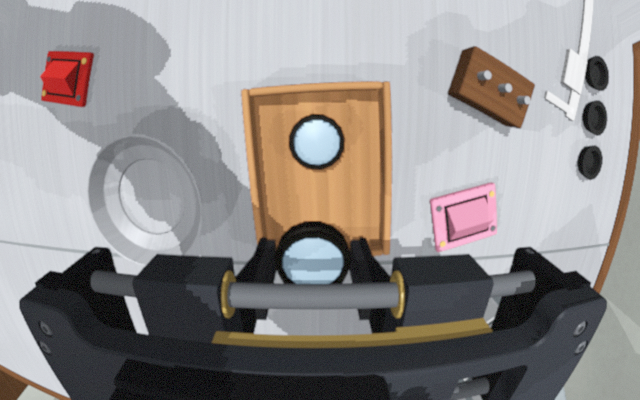

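```bash
python3 - <<'E'
from h import *
o=env.get_obs(); c=viewer.calibration("wrist")
for u,v in ((243,91),(390,83),(391,255),(318,141)): print(np.round(onplane(u,v,c,.028,o,True),4))
ct=viewer.calibration("top")
for u,v in ((609,226),(708,219),(712,292),(614,298)): print("top",np.round(onplane(100+u/2,60+v/2,ct,.028),4))
E
```

```text
[ 0.5202 -0.297   0.028 ]
[ 0.6272 -0.2907  0.028 ]
[ 0.6366 -0.4284  0.028 ]
[ 0.5747 -0.335   0.028 ]
top [ 0.6204 -0.2862  0.028 ]
top [ 0.6305 -0.4307  0.028 ]
top [ 0.5234 -0.4321  0.028 ]
top [ 0.515  -0.2905  0.028 ]
```

Request:
arm_command(
  series=[
    [[-1,4,30],0],
    [[-1,4,55],0],
    [[-1,4,70],0],
    [[-1,4,76],0],
    [[-1,4,79],0],
  ],
)

```text
time_s: 40.4
tool_pos: [0.575, -0.3956, 0.0205]
tool_rot: [-180.0, 0.0, 90.0]
force: [-0.4, -0.4, -0.7]
grip_width: 0.0435
grasp_force: 15.0
```

Request:
arm_command(
  series=[
    [[0,0,0],0],
    [[0,0,0],0],
    [[0,0,0],0],
    [[0,0,0],0],
    [[0,0,0],0],
  ],
  grip=-0.25,
)

```text
time_s: 40.9
tool_pos: [0.5752, -0.3957, 0.021]
tool_rot: [180.0, 0.0, 89.9]
force: [0.0, 0.7, 0.7]
grip_width: 0.0543
grasp_force: 0.0
```

Request:
arm_command(
  series=[
    [[0,0,-20],0],
    [[0,0,-50],0],
    [[0,0,-80],0],
    [[0,0,-100],0],
    [[0,0,-100],0],
  ],
)

```text
time_s: 41.4
tool_pos: [0.5766, -0.3976, 0.1259]
tool_rot: [179.6, 0.2, 89.9]
force: [0.9, -0.8, 0.8]
grip_width: 0.0543
grasp_force: 0.0
```

```bash
python3 - <<'E'
from h import *
o,p,c,r=plates(); print(np.round(pose(),4),r)
o,p,d,c=shot("top"); g=cv2.cvtColor(p,cv2.COLOR_BGR2GRAY)
print("wheel px still?",np.round(onplane(257,240,c,.015),3), d[240,257])
cv2.imwrite("pics/top5.png",cv2.resize(p[100:300,130:470],None,fx=2.35,fy=2.35,interpolation=cv2.INTER_CUBIC))
plan([.576,-.395,.12,90],[.431,.1425,.10,180])
E
```

```text
[ 0.5758 -0.3966  0.1235 89.9344] [[574.1, -398.7, 36.2, 34.2, -0.2], [573.9, -336.1, 35.5, 35.2, 89.8]]
wheel px still? [0.428 0.141 0.015] 1.4559817
[179.2, -48.3, 6.7] -0.524
[179.3, 47.7, 6.7] -0.524
[131.4, 131.0, 6.7] -0.524
```

View pics/top5.png

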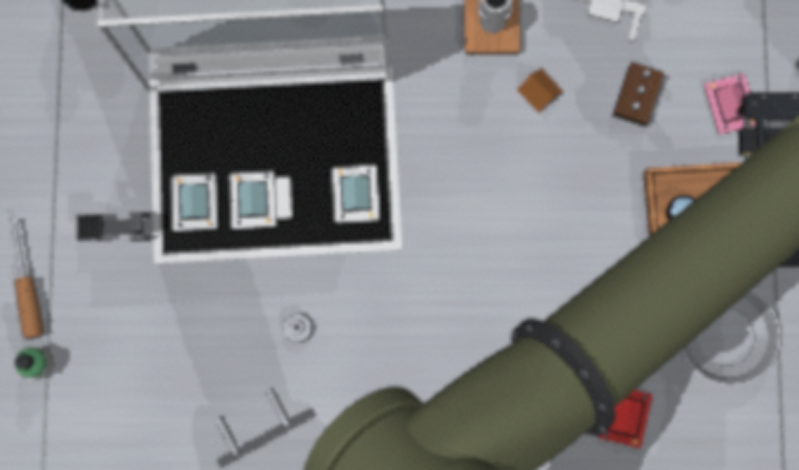

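```bash
python3 - <<'E'
from h import *
plan(pose(),[.592,.2005,.13,93.2])
E
```

```text
[198.8, 5.4, -2.8] -0.019
[198.6, 9.2, -2.8] -0.019
[198.4, 12.9, -2.8] -0.019
```

Request:
arm_command(
  series=[
    [[199,5,-3],-0.019],
    [[199,5,-3],-0.019],
    [[199,5,-3],-0.019],
    [[199,5,-3],-0.019],
    [[199,5,-3],-0.019],
  ],
  grip=-1,
  grip_force=8,
)

```text
time_s: 42.0
tool_pos: [0.5817, -0.1851, 0.1213]
tool_rot: [-179.9, -0.4, 91.8]
force: [0.5, 0.7, -1.5]
grip_width: 0.0836
grasp_force: 0.0
```

Request:
arm_command(
  series=[
    [[199,9,-3],-0.019],
    [[199,9,-3],-0.019],
    [[199,9,-3],-0.019],
    [[199,9,-3],-0.019],
    [[199,9,-3],-0.019],
  ],
)

```text
time_s: 42.5
tool_pos: [0.5852, 0.0131, 0.1249]
tool_rot: [-179.8, -0.3, 92.9]
force: [-0.3, 0.9, -0.3]
grip_width: 0.0868
grasp_force: 0.0
```

Request:
arm_command(
  series=[
    [[198,13,-3],-0.019],
    [[198,13,-3],-0.019],
    [[198,13,-3],-0.019],
    [[198,13,-3],-0.019],
    [[198,13,-3],-0.019],
  ],
)

```text
time_s: 43.0
tool_pos: [0.5892, 0.2112, 0.1277]
tool_rot: [-179.9, -0.2, 94.0]
force: [0.8, 0.6, 0.1]
grip_width: 0.087
grasp_force: 0.0
```

Request:
arm_command(
  series=[
    [[0,0,0],0],
    [[0,0,0],0],
    [[0,0,0],0],
    [[0,0,0],0],
    [[0,0,0],0],
  ],
)

```text
time_s: 43.5
tool_pos: [0.5914, 0.1998, 0.1297]
tool_rot: [180.0, -0.0, 93.1]
force: [-0.7, -0.2, 0.1]
grip_width: 0.0869
grasp_force: 0.0
```

```bash
python3 - <<'E'
from h import *
o,p,c,r=plates(save="pics/wr10.png"); print(np.round(pose(),4),r); whites(o,p,c,.008)
E
```

```text
[ 0.5914  0.2001  0.1297 93.1391] [[591.8, 202.4, 42.3, 33.4, 3.1], [589.2, 273.4, 42.4, 33.4, 3.2]]
z 0.008 (592.2, 192.8, 68.6, 67.0, -86.9, 314, 201)
z 0.008 (589.2, 273.6, 66.6, 52.9, 3.1, 315, 117)
z 0.008 (805.8, 415.7, 36.6, 18.7, 87.3, 528, 12)
```

View pics/wr10.png

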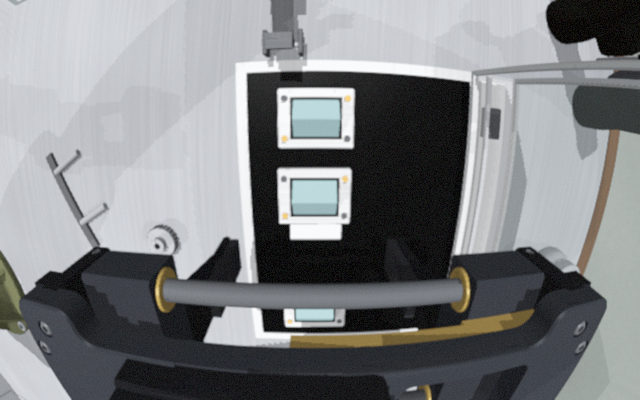

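Request:
arm_command(
  series=[
    [[1,0,40],0],
    [[1,0,75],0],
    [[1,0,100],0],
    [[1,0,110],0],
    [[1,0,110],0],
  ],
)

```text
time_s: 44.05
tool_pos: [0.5904, 0.2014, 0.0185]
tool_rot: [-179.9, 0.1, 93.2]
force: [-0.9, 0.5, 0.2]
grip_width: 0.0873
grasp_force: 0.0
```

Request:
arm_command(
  series=[
    [[0,0,4],0],
    [[0,0,8],0],
    [[0,0,8],0],
    [[0,0,8],0],
    [[0,0,8],0],
  ],
)

```text
time_s: 44.55
tool_pos: [0.5915, 0.202, 0.0121]
tool_rot: [180.0, -0.0, 93.2]
force: [0.6, -0.8, 0.0]
grip_width: 0.0868
grasp_force: 0.0
```

Request:
arm_command(
  series=[
    [[0,0,0],0],
    [[0,0,0],0],
    [[0,0,0],0],
    [[0,0,0],0],
    [[0,0,0],0],
  ],
  grip=1,
)

```text
time_s: 45.05
tool_pos: [0.5913, 0.2019, 0.0117]
tool_rot: [180.0, -0.0, 93.2]
force: [0.8, -0.2, -0.6]
grip_width: 0.0676
grasp_force: 8.0
```

Request:
arm_command(
  series=[
    [[0,0,0],0],
    [[0,0,0],0],
    [[0,0,0],0],
    [[0,0,0],0],
    [[0,0,0],0],
  ],
)

```text
time_s: 45.55
tool_pos: [0.5913, 0.2019, 0.0116]
tool_rot: [180.0, -0.0, 93.2]
force: [0.7, -0.2, 1.0]
grip_width: 0.0679
grasp_force: 8.0
```

```bash
python3 - <<'E'
from h import *
o,p,c,r=plates(); print(np.round(pose(),4),r)
E
```

```text
[5.91300e-01 2.01900e-01 1.17000e-02 9.32076e+01] [[590.2, 203.6, 43.2, 31.8, 3.3], [589.5, 274.1, 42.8, 32.3, 3.2]]
```

Request:
arm_command(
  series=[
    [[-5,0,0],0],
    [[-11,1,0],0],
    [[-17,1,0],0],
    [[-23,2,0],0],
    [[-28,2,0],0],
  ],
)

```text
time_s: 46.1
tool_pos: [0.5949, 0.1731, 0.0116]
tool_rot: [180.0, 0.0, 93.2]
force: [0.9, 0.9, 0.4]
grip_width: 0.0679
grasp_force: 8.0
```

Request:
arm_command(
  series=[
    [[0,0,0],0],
    [[0,0,0],0],
    [[0,0,0],0],
    [[0,0,0],0],
    [[0,0,0],0],
  ],
)

```text
time_s: 46.6
tool_pos: [0.5949, 0.1738, 0.0116]
tool_rot: [180.0, 0.0, 93.2]
force: [0.2, -1.8, 1.8]
grip_width: 0.0683
grasp_force: 8.0
```

```bash
python3 - <<'E'
from h import *
o,p,c,r=plates(); print(np.round(pose(),4),r)
E
```

```text
[5.94900e-01 1.73900e-01 1.16000e-02 9.32133e+01] [[593.8, 175.4, 43.2, 31.9, 3.2], [589.5, 273.0, 42.9, 32.3, 3.1]]
```

Request:
arm_command(
  series=[
    [[-1,0,0],0],
    [[-1,0,0],0],
    [[-1,0,0],0],
    [[-1,0,0],0],
    [[-1,0,0],0],
  ],
)

```text
time_s: 47.15
tool_pos: [0.5949, 0.1738, 0.0116]
tool_rot: [180.0, -0.1, 93.2]
force: [1.1, 0.1, 2.3]
grip_width: 0.0677
grasp_force: 8.0
```

Request:
arm_command(
  series=[
    [[0,0,0],0],
    [[0,0,0],0],
    [[0,0,0],0],
    [[0,0,0],0],
    [[0,0,0],0],
  ],
  grip=-1,
)

```text
time_s: 47.65
tool_pos: [0.5947, 0.1729, 0.0115]
tool_rot: [-180.0, 0.0, 93.2]
force: [0.4, -0.1, -0.1]
grip_width: 0.0862
grasp_force: 0.0
```

Request:
arm_command(
  series=[
    [[0,0,-20],0],
    [[0,0,-60],0],
    [[0,0,-110],0],
    [[0,0,-130],0],
    [[0,0,-130],0],
  ],
)

```text
time_s: 48.15
tool_pos: [0.5973, 0.1734, 0.1456]
tool_rot: [179.6, -0.2, 93.2]
force: [-0.6, 0.1, -0.8]
grip_width: 0.0867
grasp_force: 0.0
```

```bash
python3 - <<'E'
from h import *
print(np.round(pose(),4)); plan(pose(),[.432,.1425,.05,178])
E
```

```text
[ 0.5973  0.1734  0.1456 93.2024]
[-7.2, -55.6, 31.9] -0.493
[20.0, -52.4, 31.9] -0.493
[42.4, -36.6, 31.9] -0.493
```

Request:
arm_command(
  series=[
    [[-7,-56,10],-0.493],
    [[-7,-56,10],-0.493],
    [[-7,-56,10],-0.493],
    [[-7,-56,10],-0.493],
    [[-7,-56,10],-0.493],
  ],
)

```text
time_s: 48.65
tool_pos: [0.5384, 0.1628, 0.1305]
tool_rot: [-179.9, -0.0, 121.5]
force: [0.6, -0.3, 0.7]
grip_width: 0.0871
grasp_force: 0.0
```

Request:
arm_command(
  series=[
    [[20,-52,20],-0.493],
    [[20,-52,20],-0.493],
    [[20,-52,20],-0.493],
    [[20,-52,20],-0.493],
    [[20,-52,20],-0.493],
  ],
)

```text
time_s: 49.15
tool_pos: [0.484, 0.1526, 0.111]
tool_rot: [-180.0, -0.0, 149.6]
force: [-0.3, 0.2, 0.0]
grip_width: 0.0869
grasp_force: 0.0
```

Request:
arm_command(
  series=[
    [[42,-37,20],-0.493],
    [[42,-37,20],-0.493],
    [[42,-37,20],-0.493],
    [[42,-37,20],-0.493],
    [[42,-37,20],-0.493],
  ],
  grip_force=15,
)

```text
time_s: 49.65
tool_pos: [0.4294, 0.142, 0.0913]
tool_rot: [-180.0, -0.0, 177.8]
force: [-0.2, -0.5, 0.5]
grip_width: 0.0868
grasp_force: 0.0
```

Request:
arm_command(
  series=[
    [[0,0,0],0],
    [[0,0,0],0],
    [[0,0,0],0],
    [[0,0,0],0],
    [[0,0,0],0],
  ],
)

```text
time_s: 50.15
tool_pos: [0.4296, 0.1421, 0.0916]
tool_rot: [-180.0, 0.0, 177.9]
force: [-0.3, -1.1, 0.2]
grip_width: 0.0871
grasp_force: 0.0
```

```bash
python3 - <<'E'
from h import *
o,p,c,r=plates(save="pics/wr11.png"); print(np.round(pose(),4),r); whites(o,p,c,.008)
E
```

```text
[4.296000e-01 1.421000e-01 9.160000e-02 1.779354e+02] [[579.7, -348.4, 31.1, 30.4, -80.5], [393.9, 487.8, 50.0, 40.9, 82.4]]
z 0.008 (570.1, 71.1, 51.6, 11.7, -88.8, 251, 340)
```

View pics/wr11.png

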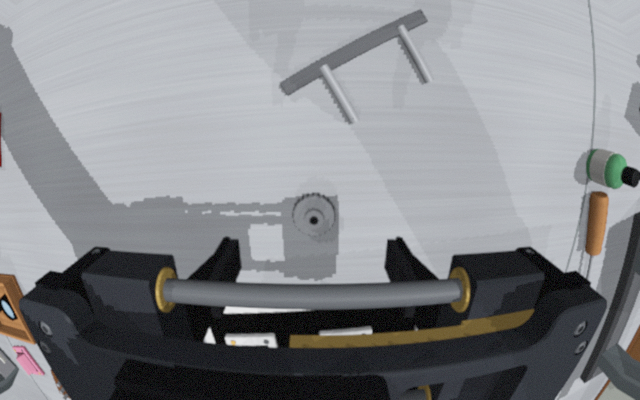

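```bash
python3 - <<'E'
from h import *
o=env.get_obs(); c=viewer.calibration("wrist")
P=onplane(314.5,219,c,.02,o,True); print(P, onplane(314.5,214,c,.012,o,True))
plan(pose(),[P[0],P[1],.012,177.9]); plan([P[0],P[1],.1,177.9],[.423,-.387,.1,178])
ct=viewer.calibration("top")
print(np.round([onplane(440,242,ct,.028),onplane(440,242,ct,.004)],4))
E
```

```text
[0.43079806 0.14337569 0.02      ] [0.42956396 0.14346296 0.012     ]
[-1.2, 1.3, 79.6] 0.001
[-3.9, -176.8, 0.0] -0.001
[-3.8, -176.8, 0.0] -0.001
[-3.7, -176.8, 0.0] -0.001
[[ 0.42   -0.3821  0.028 ]
 [ 0.4215 -0.3881  0.004 ]]
```

Request:
arm_command(
  series=[
    [[-1,1,35],0],
    [[-1,1,60],0],
    [[-1,1,74],0],
    [[-1,1,79],0],
    [[-1,1,79],0],
  ],
)

```text
time_s: 50.7
tool_pos: [0.4303, 0.1427, 0.0122]
tool_rot: [-179.9, -0.0, 177.9]
force: [-0.0, 0.5, -0.4]
grip_width: 0.0864
grasp_force: 0.0
```

Request:
arm_command(
  series=[
    [[0,0,0],0],
    [[0,0,0],0],
    [[0,0,0],0],
    [[0,0,0],0],
    [[0,0,0],0],
  ],
  grip=1,
)

```text
time_s: 51.2
tool_pos: [0.4307, 0.1433, 0.0128]
tool_rot: [180.0, 0.0, 178.0]
force: [-0.2, 0.6, 0.4]
grip_width: 0.0548
grasp_force: 0.0
```

Request:
arm_command(
  series=[
    [[0,0,0],0],
    [[0,0,0],0],
    [[0,0,0],0],
    [[0,0,0],0],
    [[0,0,0],0],
  ],
)

```text
time_s: 51.7
tool_pos: [0.4306, 0.1431, 0.0126]
tool_rot: [180.0, 0.0, 178.0]
force: [-0.4, -0.0, 0.2]
grip_width: 0.0334
grasp_force: 15.0
```

Request:
arm_command(
  series=[
    [[0,0,-15],0],
    [[0,0,-40],0],
    [[0,0,-65],0],
    [[0,0,-88],0],
    [[0,0,-88],0],
  ],
)

```text
time_s: 52.2
tool_pos: [0.4326, 0.1441, 0.1032]
tool_rot: [179.8, 0.2, 178.0]
force: [-1.0, 1.2, -1.0]
grip_width: 0.0332
grasp_force: 15.0
```

Request:
arm_command(
  series=[
    [[-14,-33,0],0],
    [[-28,-66,0],0],
    [[-42,-99,0],0],
    [[-56,-132,0],0],
    [[-70,-165,0],0],
  ],
)

```text
time_s: 52.7
tool_pos: [0.4943, -0.0256, 0.0996]
tool_rot: [180.0, -0.0, 178.0]
force: [0.6, 0.3, -0.5]
grip_width: 0.0331
grasp_force: 15.0
```

Request:
arm_command(
  series=[
    [[0,-36,0],0],
    [[0,-72,0],0],
    [[0,-108,0],0],
    [[0,-144,0],0],
    [[0,-180,0],0],
  ],
)

```text
time_s: 53.2
tool_pos: [0.4874, -0.2053, 0.0994]
tool_rot: [180.0, -0.1, 178.0]
force: [0.9, -0.2, -1.0]
grip_width: 0.0334
grasp_force: 15.0
```

Request:
arm_command(
  series=[
    [[16,-36,0],0],
    [[32,-72,0],0],
    [[48,-108,0],0],
    [[64,-144,0],0],
    [[77,-180,0],0],
  ],
)

```text
time_s: 53.7
tool_pos: [0.4032, -0.3822, 0.0993]
tool_rot: [180.0, -0.1, 177.9]
force: [0.2, -0.9, -0.3]
grip_width: 0.0328
grasp_force: 15.0
```

Request:
arm_command(
  series=[
    [[0,0,0],0],
    [[0,0,0],0],
    [[0,0,0],0],
    [[0,0,0],0],
    [[0,0,0],0],
  ],
)

```text
time_s: 54.2
tool_pos: [0.4057, -0.38, 0.1003]
tool_rot: [180.0, 0.0, 178.1]
force: [0.4, 0.6, -0.0]
grip_width: 0.033
grasp_force: 15.0
```

```bash
python3 - <<'E'
from h import *
o,p,d,c=shot("wrist"); cv2.imwrite("pics/wr12.png",p); print(np.round(pose(),4))
E
```

```text
[ 4.056000e-01 -3.803000e-01  1.004000e-01  1.780776e+02]
```

View pics/wr12.png

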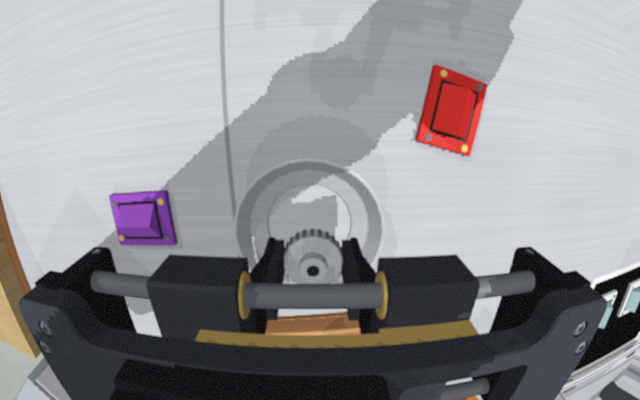

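```bash
python3 - <<'E'
from h import *
o=env.get_obs(); c=viewer.calibration("wrist")
f=onplane(310,160,c,.028,o,True); print("front rim",f,"-> centre x",f[0]+.062)
print(onplane(237,218,c,.028,o,True),onplane(383,218,c,.028,o,True))
g=onplane(310,184,c,.004,o,True); print("floor front",g,g[0]+.035)
E
```

```text
front rim [ 0.36046106 -0.38075213  0.028     ] -> centre x 0.4224610567332207
[ 0.40450983 -0.4406649   0.028     ] [ 0.40843617 -0.32441224  0.028     ]
floor front [ 0.38501839 -0.38182518  0.004     ] 0.42001839152835463
```

Request:
arm_command(
  series=[
    [[-15,-2,0],0],
    [[-15,-2,10],0],
    [[-15,-2,20],0],
    [[-15,-2,30],0],
    [[-15,-2,40],0],
  ],
)

```text
time_s: 54.75
tool_pos: [0.4188, -0.3835, 0.0592]
tool_rot: [180.0, -0.1, 177.9]
force: [-0.4, 0.1, -0.8]
grip_width: 0.0332
grasp_force: 15.0
```

Request:
arm_command(
  series=[
    [[0,0,12],0],
    [[0,0,24],0],
    [[0,0,34],0],
    [[0,0,40],0],
    [[0,0,42],0],
  ],
)

```text
time_s: 55.25
tool_pos: [0.4194, -0.3837, 0.0177]
tool_rot: [180.0, -0.1, 177.9]
force: [-0.4, 0.2, -1.2]
grip_width: 0.033
grasp_force: 15.0
```

Request:
arm_command(
  series=[
    [[0,0,0],0],
    [[0,0,0],0],
    [[0,0,0],0],
    [[0,0,0],0],
    [[0,0,0],0],
  ],
  grip=0,
)

```text
time_s: 55.75
tool_pos: [0.42, -0.384, 0.0188]
tool_rot: [-180.0, 0.0, 178.0]
force: [0.3, -0.4, 0.8]
grip_width: 0.0433
grasp_force: 0.0
```

Request:
arm_command(
  series=[
    [[0,0,-20],0],
    [[0,0,-60],0],
    [[0,0,-110],0],
    [[0,0,-150],0],
    [[0,0,-150],0],
  ],
)

```text
time_s: 56.25
tool_pos: [0.4221, -0.3869, 0.1743]
tool_rot: [-179.7, 0.5, 177.9]
force: [-0.1, -0.9, -0.1]
grip_width: 0.0435
grasp_force: 0.0
```

Request:
arm_command(
  series=[
    [[0,-50,0],0],
    [[0,-100,0],0],
    [[0,-150,0],0],
    [[0,-150,0],0],
    [[0,-150,0],0],
  ],
)

```text
time_s: 56.75
tool_pos: [0.4114, -0.5362, 0.1677]
tool_rot: [180.0, -0.1, 177.6]
force: [-0.5, 0.8, -0.4]
grip_width: 0.0439
grasp_force: 0.0
```

```bash
python3 - <<'E'
from h import *
o,p,c,r=plates("top"); print(np.round(pose(),4),r)
a=cv2.resize(p[90:300,120:480],None,fx=2.2,fy=2.2,interpolation=cv2.INTER_CUBIC); cv2.imwrite("pics/top6.png",a)
E
```

```text
[ 4.134000e-01 -5.340000e-01  1.678000e-01  1.778317e+02] [[388.8, 465.3, 34.1, 34.0, -0.2], [574.1, -395.7, 32.9, 32.2, -2.1], [574.1, -335.7, 32.8, 29.2, -1.7], [588.6, 273.9, 41.5, 29.1, 1.4], [592.7, 173.5, 38.9, 32.1, 0.8], [598.5, 73.0, 38.7, 29.2, 0.3]]
```

View pics/top6.png

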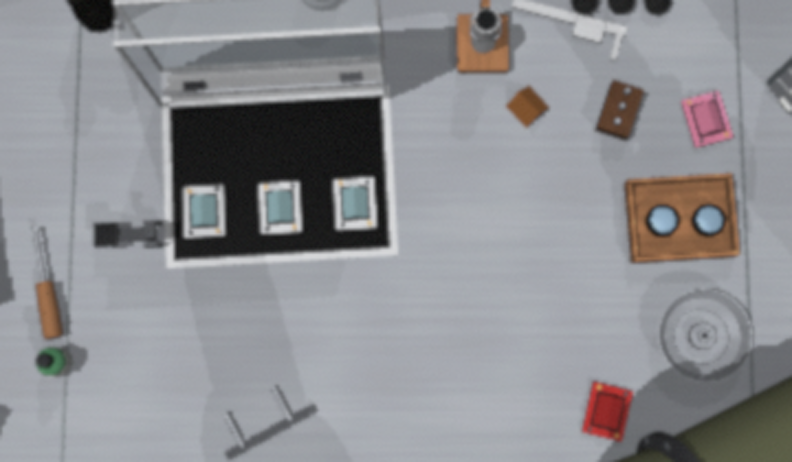

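```bash
python3 -c "
from cell import env
print(env.sign_off())"
```

```text
the job is handed in; nothing more can be done
None
```

The job is handed in at about 57 s of the 210 s: the cover sprang open from the latch, the three plates were slid to within about 1.5 mm of their window centres, both objective cells are in the tray, and the one focusing wheel present is in the dish. The middle plate was knocked about 27 mm aside partway through, so I slid it back.

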